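# Check the presentation cases and set up the counter display

### The job

Try the lid of every presentation case on the counter. Set each case whose lid swings freely on the sloping ledge, lying flat with its front at the lip and its lid left wide open; put each case with a stiff lid, shut and right way up, in the white returns tray without forcing it open. Leave everything else on the counter alone.

Things in the scene. Friction and masses are not known exactly. Their poses are not given: they have to be found in the camera images.
- case_a: Dark wooden case with hinged lid, 100 x 52 x 46 mm closed (x, y, z), about 0.37 kg. Origin: centre of its underside; x runs from front (-x, pull) to rear (+x, hinge), z up. The lower part (grip here, across y) is 30 mm high; the lid fills z 36 to 46 mm. The hinge line runs along y, 50 mm behind the origin and 34 mm above the underside. All cases look alike. None if the case is absent.
- case_a_lid (a joint): Lid angle of this case, rad: 0 closed, 1.95 fully open against its stop (leaning back), grows as the front of the lid rises. The lid stays where it is left. A free lid takes about 0.7 N at the pull; a stiff lid takes more than 4 N there, so that the whole unheld case is lifted by its pull instead and the angle hardly grows.
- case_a_pull (a point): Centre of the brass pull of this lid: a barrel 24 mm long (along the case's y) and 12 mm thick, on a 12 mm wide tongue; it turns with the lid. With the lid closed it lies 68 mm in front of the case's origin, 40 mm above its underside, 12 mm clear of the lid's front edge. Pinched by its two ends it can pivot between the fingers.
- case_b: Dark wooden case with hinged lid, 100 x 52 x 46 mm closed (x, y, z), about 0.37 kg. Origin: centre of its underside; x runs from front (-x, pull) to rear (+x, hinge), z up. The lower part (grip here, across y) is 30 mm high; the lid fills z 36 to 46 mm. The hinge line runs along y, 50 mm behind the origin and 34 mm above the underside. All cases look alike. None if the case is absent.
- case_b_lid (a joint): Lid angle of this case, rad: 0 closed, 1.95 fully open against its stop (leaning back), grows as the front of the lid rises. The lid stays where it is left. A free lid takes about 0.7 N at the pull; a stiff lid takes more than 4 N there, so that the whole unheld case is lifted by its pull instead and the angle hardly grows.
- case_b_pull (a point): Centre of the brass pull of this lid: a barrel 24 mm long (along the case's y) and 12 mm thick, on a 12 mm wide tongue; it turns with the lid. With the lid closed it lies 68 mm in front of the case's origin, 40 mm above its underside, 12 mm clear of the lid's front edge. Pinched by its two ends it can pivot between the fingers.
- case_c: Dark wooden case with hinged lid, 100 x 52 x 46 mm closed (x, y, z), about 0.37 kg. Origin: centre of its underside; x runs from front (-x, pull) to rear (+x, hinge), z up. The lower part (grip here, across y) is 30 mm high; the lid fills z 36 to 46 mm. The hinge line runs along y, 50 mm behind the origin and 34 mm above the underside. All cases look alike. None if the case is absent.
- case_c_lid (a joint): Lid angle of this case, rad: 0 closed, 1.95 fully open against its stop (leaning back), grows as the front of the lid rises. The lid stays where it is left. A free lid takes about 0.7 N at the pull; a stiff lid takes more than 4 N there, so that the whole unheld case is lifted by its pull instead and the angle hardly grows.
- case_c_pull (a point): Centre of the brass pull of this lid: a barrel 24 mm long (along the case's y) and 12 mm thick, on a 12 mm wide tongue; it turns with the lid. With the lid closed it lies 68 mm in front of the case's origin, 40 mm above its underside, 12 mm clear of the lid's front edge. Pinched by its two ends it can pivot between the fingers.
- case_d: Dark wooden case with hinged lid, 100 x 52 x 46 mm closed (x, y, z), about 0.37 kg. Origin: centre of its underside; x runs from front (-x, pull) to rear (+x, hinge), z up. The lower part (grip here, across y) is 30 mm high; the lid fills z 36 to 46 mm. The hinge line runs along y, 50 mm behind the origin and 34 mm above the underside. All cases look alike. None if the case is absent.
- case_d_lid (a joint): Lid angle of this case, rad: 0 closed, 1.95 fully open against its stop (leaning back), grows as the front of the lid rises. The lid stays where it is left. A free lid takes about 0.7 N at the pull; a stiff lid takes more than 4 N there, so that the whole unheld case is lifted by its pull instead and the angle hardly grows.
- case_d_pull (a point): Centre of the brass pull of this lid: a barrel 24 mm long (along the case's y) and 12 mm thick, on a 12 mm wide tongue; it turns with the lid. With the lid closed it lies 68 mm in front of the case's origin, 40 mm above its underside, 12 mm clear of the lid's front edge. Pinched by its two ends it can pivot between the fingers.
- case_e: Dark wooden case with hinged lid, 100 x 52 x 46 mm closed (x, y, z), about 0.37 kg. Origin: centre of its underside; x runs from front (-x, pull) to rear (+x, hinge), z up. The lower part (grip here, across y) is 30 mm high; the lid fills z 36 to 46 mm. The hinge line runs along y, 50 mm behind the origin and 34 mm above the underside. All cases look alike. None if the case is absent.
- case_e_lid (a joint): Lid angle of this case, rad: 0 closed, 1.95 fully open against its stop (leaning back), grows as the front of the lid rises. The lid stays where it is left. A free lid takes about 0.7 N at the pull; a stiff lid takes more than 4 N there, so that the whole unheld case is lifted by its pull instead and the angle hardly grows.
- case_e_pull (a point): Centre of the brass pull of this lid: a barrel 24 mm long (along the case's y) and 12 mm thick, on a 12 mm wide tongue; it turns with the lid. With the lid closed it lies 68 mm in front of the case's origin, 40 mm above its underside, 12 mm clear of the lid's front edge. Pinched by its two ends it can pivot between the fingers.
- ledge: Wooden ledge 70 x 400 mm (x, y) on a fixed aluminium riser, 85 mm above the counter, sloping 15 degrees down to its front (-x). Origin: middle of its top surface; z square to it, x uphill. A lip along the front edge (x = -35 mm) stands 8 mm above the surface. A case with its front at the lip has its origin at x = +15 mm, overhangs behind and does not slide. Three fit side by side, 125 mm apart.
- returns_tray: Open white tray, 300 x 170 mm (x, y), walls 5 mm thick and 32 mm high, floor 5 mm thick; fixed. Origin: centre of its underside. Two cases fit one behind the other along x, their centres 135 mm apart.
- marker: White marker pen with a black cap lying on the counter, 130 mm long, along its y, 16 mm thick; to be left alone. Origin: centre of its underside.
- figurine: White ceramic figurine, 48 mm wide, 90 mm high; to be left alone. Origin: centre of its underside.
- disc_cases: Stack of three disc cases, 138 x 196 x 43 mm; to be left alone. Origin: centre of its underside.
- pin_dish: Blue ceramic dish, 90 mm wide, 35 mm high; to be left alone. Origin: centre of its underside.

How it is judged:
At the end, for the whole second after the job is handed in: Each free case lies flat on the ledge (0.1 rad, 5 mm), origin 0 to 35 mm uphill of the middle line, within 190 mm of its middle, hinge uphill, lid beyond 1.4 rad; each stiff case lies flat on the tray floor (0.1 rad), lid below 0.2 rad; all at rest (x of case_a in the frame of ledge between 0 and 0.035 m and y of case_a in the frame of ledge between -0.19 and 0.19 m and z of case_a in the frame of ledge between -0.005 and 0.007 m and angle between the z axis of each of case_a, case_c, case_d and the z axis of ledge, either way round below 0.1 rad and x of each of case_a_pull, case_c_pull, case_d_pull in the frame of ledge above 0.02 m and value of joint each of case_a_lid, case_c_lid, case_d_lid above 1.4 rad and linear speed of each of case_a, case_c, case_d, case_b, case_e below 0.02 m/s and x of case_c in the frame of ledge between 0 and 0.035 m and y of case_c in the frame of ledge between -0.19 and 0.19 m and z of case_c in the frame of ledge between -0.005 and 0.007 m and x of case_d in the frame of ledge between 0 and 0.035 m and y of case_d in the frame of ledge between -0.19 and 0.19 m and z of case_d in the frame of ledge between -0.005 and 0.007 m and x of case_b in the frame of returns_tray between -0.145 and 0.145 m and y of case_b in the frame of returns_tray between -0.08 and 0.08 m and z of each of case_b, case_e in the frame of returns_tray below 0.012 m and angle between each of case_b, case_e's own z axis and vertical below 0.1 rad and value of joint each of case_b_lid, case_e_lid below 0.2 rad and x of case_e in the frame of returns_tray between -0.145 and 0.145 m and y of case_e in the frame of returns_tray between -0.08 and 0.08 m); the robot touches nothing.
It fails at once if a stiff lid is forced open beyond 0.5 rad (value of joint any of case_b_lid, case_e_lid above 0.5 rad).
It fails at once if a bystander (marker, figurine, disc cases, dish) is moved more than 50 mm (distance of any of marker, figurine, disc_cases, pin_dish from where it was at the start of the episode above 0.05 m).
Of case_a, case_b, case_c, case_d, case_e only 4 to 5 are there at a start; the rules pass over those that are not, and their reading is None.
At some moment in a run one of case_a, case_b, case_c, case_d, case_e may be knocked a few centimetres aside while the robot is not near it.
Once in a run the grip may slacken for a moment while it holds something.
It also fails if it takes over 210 s, if anything falls off the work surface, if the arm or the gripper's body presses on something with over 40 N, if the wrist force passes 120 N, or if a joint passes its speed limit or range.

### The arm

A 6-joint arm with a two-finger parallel gripper is mounted at the origin on the work surface. World frame = base frame: x ahead of the robot, y to its left, z up, the work surface at z = 0. Lengths are in m, angles in rad, forces in N, time in s.
With the tool pointing down it reaches from about 0.375 to 0.975 m from the base axis. Payload 3.8 kg.
Tool frame: the origin (TCP) lies on the centre line of the jaws, within the pads' length; the fingertips stand 14 mm ahead of it and the grasp point (between the pads) lies 5 mm behind it; z points along the fingers, y is the line along which they close (so a half turn about z gives the same grasp; the last joint's range is limited). The gripper opens to 85 mm and grips with 20 to 120 N. Pads are 22 mm wide; open, the fingers measure 114 mm over their backs; the gripper's body (76 mm by 85 mm) begins 54 mm behind the grasp point. The pads swing forward as they close: fully open they stand 13 mm farther back than shut.
Start: joints at [1.311, 0.264, 1.604, -0, 1.274, -0.037], TCP at [0.149, 0.658, 0.245] pointing down, gripper open.
Joint ranges: [-2.63, 2.63], [-0.94, 2.18], [0.31, 2.57], [-1.31, 4.45], [0, 2.66], [-2.55, 2.55]. Speed limits (rad/s): [2.57, 2.57, 3.14, 3.14, 3.14, 3.14].

### API

Orientations are given as a rotation vector (axis times angle).
In Python, from workcell import bot, eyes, spot_in gives the robot as it stands.
- The arm moves only by the tool carry_out, never from a script. Its argument "series" is text: rows parted by semicolons, each of 4 numbers parted by spaces: the shift along the world's x, y, z in m, then the turn about the world's z in degrees. In form: tx ty tz roll; .... A call has 1 to 20 rows; each row shifts and turns the commanded pose from where the row before left it; what a row does not reach is not made up. A row lasts 1/8 s, in which the tool goes at most 62.5 mm and 10.7 degrees, less where a joint would pass 70% of its speed; a pose out of reach is approached as far as the arm can. A call is refused whole if a number of a shift passes 0.0625 or a number of a turn 10.7, either way. A call with a gripper value outside its range is refused whole. "jaw" is the gripper command: -1 is shut, 1 is fully open, values between are in proportion, set as the call begins (left out, the last holds). The fingers move at their own pace and stop on an object; "grip_force" is the grip in N (left out, the last holds). Time passes only in rows, so rows that do not move let the fingers close. It gives the time, the measured TCP pose, the force, the opening and the grip force at its end, in the units of the state.
- bot.read_state(): the state, without advancing time (a new reading comes with each control period).
- eyes.read_camera(name): name is "scene" or "top"; returns (picture, depth): 480x640x3 uint8, blue, green, red; 480x640 float32, m along the optical axis (not along the pixel's ray), 0 where there is no reading.
- eyes.get_calibration(name): a dict with "K" (3x3 intrinsics, pixels), "position" and "rotation" of the camera in the world. Camera axes: x right, y down, z forward; pixel columns grow to the right and rows downward; lengths in m; the calibration is good to about 2 mm. A picture is of the moment at which its call begins. get_calibration takes no time and is no camera call.
- bot.finish_job(): hands the job in; it is judged then, once.
Trained networks look in the newest picture that a camera, given by its name, has taken for a name from the list of things; names that differ only in an ending like _2 or _b are one class to them, and where a whole thing is asked for, a point or a joint stands for the part that bears it (a point fixed in the world has none). Each returns a list of dicts, best first, with "score" (0 to 1); they miss things now and then, are a little off and sometimes report something else, mostly with a low value. They report only what shows in the picture. A call takes as long as a camera call.
- spot_in(camera, target): "rect" ([centre column, centre row, width, height] in pixels, round what is visible of it).
The state is a dict: "time": time; "q": joint angles; "joint_vel": joint speeds; "joint_torque": joint torques, N m; "tool_pos": TCP position; "tcp_rot": TCP orientation; "wrist_force": force on the tool from outside, world axes, zero at the start; "torque": the same for the moment, N m; "width": opening from 0.0 (shut) to 1.0 (fully open); "grip_force": force on a finger pad.
Only numpy, scipy, OpenCV 4.12 (cv2) and the standard library are available. Lean on these libraries where they do the work, as an engineer would, in place of code of your own. Each camera call takes 0.05 s, during which the arm holds its last target. There are 200 camera calls.

## Working session

There is one attempt and no reset: what is moved stays moved. The work goes in short steps, Python scripts to look and compute and a tool call to move; the robot and the scene stay as the last step left them, time stands still between calls to the robot, and variables do not carry over. Pictures are saved under pics/ and viewed, at most 14 in all, crops included, and the job is handed in when it is done.

Besides the shell and the picture viewer there is one more tool, called by a JSON object that holds its "method" and its "body". carry_out: Moves the arm, as the interface text tells. Its arguments: {"type":"object","properties":{"series":{"type":"string"},"jaw":{"type":"number"},"grip_force":{"type":"number"}},"required":["series"]}

```bash
mkdir -p pics; cat > h.py <<'E'
import numpy as np, cv2
from workcell import bot, eyes, spot_in
def cloud(name):
    img,d=eyes.read_camera(name); c=eyes.get_calibration(name)
    K=np.array(c["K"]);R=np.array(c["rotation"]);p=np.array(c["position"])
    if R.shape!=(3,3): R=cv2.Rodrigues(R)[0]
    v,u=np.mgrid[:480,:640]
    P=np.stack([(u-K[0,2])/K[0,0]*d,(v-K[1,2])/K[1,1]*d,d],-1)@R.T+p
    P[d==0]=np.nan
    return img,P
E
python3 - <<'E'
from h import *
for n in ("top","scene"):
    img,P=cloud(n); cv2.imwrite(f"pics/{n}0.png",img); c=eyes.get_calibration(n); print(n,c["position"],np.round(c["rotation"],2).tolist(),c["K"][0][0])
    for t in ["case_a","case_a_pull","ledge","returns_tray","marker","figurine","disc_cases","pin_dish"]:
        for r in spot_in(n,t)[:6]:
            if r["score"]<.3: continue
            x=r["rect"]; print(t,round(r["score"],2),np.round(x).tolist(),np.round(P[min(479,int(x[1])),min(639,int(x[0]))],3))
print(bot.read_state())
E
```

```text
top [ 0.49463031 -0.03707369  1.04514647] [-2.15, 2.18, -0.13] 452.956578930699
case_a 0.89 [226.0, 291.0, 31.0, 58.0] [0.494 0.163 0.049]
case_a 0.78 [452.0, 282.0, 31.0, 57.0] [ 0.507 -0.334  0.051]
case_a 0.75 [280.0, 286.0, 30.0, 59.0] [0.506 0.043 0.047]
case_a 0.64 [389.0, 286.0, 28.0, 59.0] [ 0.502 -0.196  0.05 ]
case_a 0.57 [340.0, 289.0, 24.0, 58.0] [ 0.497 -0.088  0.052]
case_a_pull 0.92 [278.0, 286.0, 25.0, 57.0] [0.503 0.049 0.05 ]
case_a_pull 0.57 [339.0, 289.0, 26.0, 60.0] [ 0.497 -0.084  0.05 ]
case_a_pull 0.4 [452.0, 283.0, 31.0, 55.0] [ 0.505 -0.335  0.048]
ledge 0.93 [339.0, 206.0, 186.0, 50.0] [ 0.673 -0.086  0.084]
ledge 0.72 [225.0, 291.0, 28.0, 53.0] [0.496 0.165 0.046]
returns_tray 0.59 [135.0, 267.0, 91.0, 145.0] [0.552 0.381 0.002]
marker 0.75 [317.0, 244.0, 56.0, 6.0] [ 0.598 -0.04   0.011]
figurine 0.7 [199.0, 232.0, 21.0, 19.0] [0.627 0.221 0.05 ]
figurine 0.3 [226.0, 289.0, 26.0, 59.0] [0.499 0.162 0.051]
disc_cases 0.85 [509.0, 222.0, 94.0, 72.0] [ 0.638 -0.47   0.045]
disc_cases 0.66 [276.0, 286.0, 26.0, 58.0] [0.506 0.051 0.049]
pin_dish 0.82 [259.0, 1
[... 902 characters left out ...]
40.0] [0.772 0.09  0.01 ]
{'time': 0.9, 'q': array([ 1.31109763e+00,  2.63880579e-01,  1.60399678e+00,  1.73684728e-05,
        1.27370568e+00, -3.69149858e-02]), 'joint_vel': array([ 0.00232332,  0.00102288, -0.00097976, -0.0002461 , -0.00133129,
        0.0005414 ]), 'joint_torque': array([ 5.88832354e-04, -5.15035272e+01, -3.67743480e+01,  1.25259139e-04,
        2.28165036e-04,  3.02984859e-05]), 'tool_pos': array([0.14914311, 0.65831189, 0.24529456]), 'tcp_rot': array([-3.49230853e-01, -3.12210633e+00, -1.87893231e-05]), 'wrist_force': array([-0.13990614, -0.05643293, -0.20130287]), 'torque': array([ 0.01464246, -0.04595961,  0.00273595]), 'grip_force': 0.0, 'width': 0.9974712896612432}
```

View pics/top0.png

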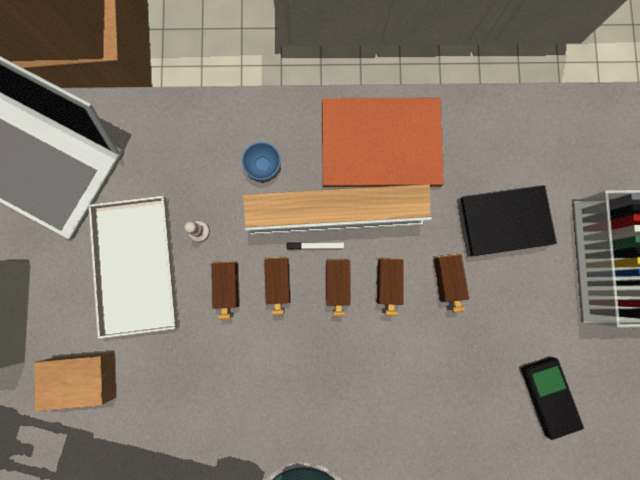

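View pics/scene0.png

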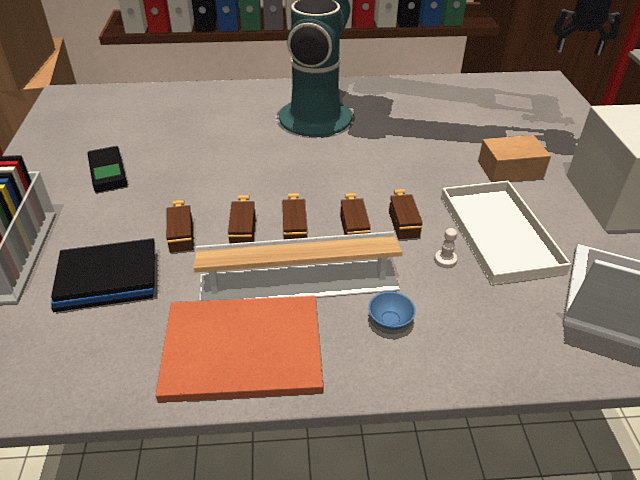

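The top view shows five cases in a row (px 226..452, row ~285), pulls towards the robot. The tray is at (135,267), the ledge at (338,207) and the marker at (317,245). Next I measure their exact poses.

```bash
cat >> h.py <<'E'
def rect(pts):
    (c,s,a)=cv2.minAreaRect((pts[:,:2]*1000).astype(np.float32)); s=list(s)
    if s[0]<s[1]: s=s[::-1]; a+=90
    return np.round(c,1),np.round(s,1),round((a+90)%180-90,1)
def cases(show=True, xr=(0.3,0.62)):
    img,P=cloud("top"); hsv=cv2.cvtColor(img,cv2.COLOR_BGR2HSV)
    x,y,z=P[...,0],P[...,1],P[...,2]
    m=((z>.036)&(z<.2)&(x>xr[0])&(x<xr[1])&(y>-.42)&(y<.50)&(hsv[...,1]>90)&(hsv[...,2]<150)&(hsv[...,0]<20)).astype(np.uint8)
    n,l,st,_=cv2.connectedComponentsWithStats(m)
    gold=(hsv[...,1]>140)&(hsv[...,2]>150)&(hsv[...,0]>12)&(hsv[...,0]<30)&(z>.025)
    for i in range(1,n):
        if st[i,4]<150: continue
        p=P[l==i]; c,s,a=rect(p)
        g=gold&(np.hypot(x*1000-(c[0]-60),y*1000-c[1])<45)
        q=P[g]
        print("case",c,s,"yaw",a,"z",np.round(np.nanpercentile(p[:,2],[5,50,95])*1000), "pull",np.round(np.nanmean(q,0)*1000) if len(q) else None)
    return img,P,hsv
E
python3 - <<'E'
from h import *
img,P,hsv=cases()
x,y,z=P[...,0],P[...,1],P[...,2]
m=(x>.6)&(x<.74)&(y>-.32)&(y<.15)&(z>.06)&(z<.12)&(hsv[...,1]>60)
p=P[m]; print("ledge",rect(p)); A=np.c_[p[:,:2],np.ones(len(p))]; k=np.linalg.lstsq(A,p[:,2],rcond=None)[0]; print(k,np.mean(p,0), np.degrees(np.arctan(np.hypot(*k[:2]))),np.degrees(np.arctan2(k[1],k[0])))
m=(x>.35)&(x<.75)&(y>.25)&(y<.52)&(z>.02)&(z<.045)&(hsv[...,1]<60)&(hsv[...,2]>150)
n,l,st,_=cv2.connectedComponentsWithStats(m.astype(np.uint8)); i=1+np.argmax(st[1:,4]); print("tray",rect(P[l==i]))
E
```

```text
case [ 515.8 -337.7] [103.4  51.2] yaw 5.8 z [45. 49. 53.] pull [ 453. -344.   50.]
case [515.8  50.3] [103.4  51.9] yaw 2.2 z [45. 49. 52.] pull [452.  49.  49.]
case [510.9 -84.5] [101.1  48.7] yaw -1.0 z [46. 50. 54.] pull [447. -84.  52.]
case [ 511.7 -200.5] [101.4  49.4] yaw -2.3 z [46. 50. 55.] pull [ 448. -198.   53.]
case [500.8 165.6] [118.1  52.3] yaw 1.8 z [45. 48. 52.] pull [445. 164.  49.]
case [349.8 442. ] [103.8  51.1] yaw 56.1 z [38. 57. 71.] pull None
ledge (array([674.6, -84.2]), array([400.2,  72. ]), -87.4)
[ 0.25927144  0.01029574 -0.08776111] [ 0.67405477 -0.08355768  0.08614175] 14.546079168201338 2.2740352808936257
tray (array([554.7, 376.1]), array([300.8, 171.2]), 6.4)
```

{"method": "carry_out", "body": {"series": "0.0244 -0.0412 0 1.21;0.0244 -0.0412 0 1.21;0.0244 -0.0412 0 1.21;0.0244 -0.0412 0 1.21;0.0244 -0.0412 0 1.21;0.0244 -0.0412 0 1.21;0.0244 -0.0412 0 1.21;0.0244 -0.0412 0 1.21;0.0244 -0.0412 0 1.21;0.0244 -0.0412 0 1.21;0.0244 -0.0412 0 1.21;0.0244 -0.0412 0 1.21;0 0 -0.045 0;0 0 -0.045 0;0 0 -0.045 0;0 0 0 0", "jaw": 0.06, "grip_force": 30}}

```text
time: 2.95
tool_pos: [0.4384, 0.1627, 0.1068]
tcp_rot: [0.048, -3.133, 0.004]
wrist_force: [-0.8, 0.6, 0.3]
width: 0.53
grip_force: 0.0
```

{"method": "carry_out", "body": {"series": "0.003 0.001 -0.022 0;0 0 -0.022 0;0 0 -0.022 0;0 0 0 0;0 0 0 0"}}

```text
time: 3.58
tool_pos: [0.4481, 0.1663, 0.0533]
tcp_rot: [-0.048, 3.138, 0.002]
wrist_force: [-21.0, -6.0, 52.3]
width: 0.531
grip_force: 26.8
```

{"method": "carry_out", "body": {"series": "0 0 0 0;0 0 0 0;0 0 0 0;0 0 0 0;0 0 0 0", "jaw": -1}}

```text
time: 4.2
tool_pos: [0.4551, 0.1691, 0.0574]
tcp_rot: [-0.048, 3.123, 0.011]
wrist_force: [-13.2, -0.2, 56.1]
width: -0.004
grip_force: 28.3
```

{"method": "carry_out", "body": {"series": "0 0 0.03 0;0 0 0.03 0;0 0 0.03 0;-0.05 0 0.03 0;-0.03 0 0 0;0 0 0 0", "jaw": 0.06}}

```text
time: 4.95
tool_pos: [0.3648, 0.1655, 0.167]
tcp_rot: [-0.05, 3.137, 0.003]
wrist_force: [0.1, 0.3, -0.0]
width: 0.524
grip_force: 0.0
```

```bash
python3 - <<'E'
from h import *
img,P,hsv=cases(); print(bot.read_state()["tool_pos"])
im,_=cloud("scene")
cv2.imwrite("pics/a1.png",np.hstack([cv2.resize(img[230:370,170:310],(400,400)),cv2.resize(im[150:290,330:470],(400,400))]))
E
```

```text
case [ 517.  -337.4] [100.9  50.9] yaw 6.1 z [45. 49. 53.] pull [ 453. -344.   50.]
case [516.8  50.3] [101.1  51.6] yaw 2.0 z [45. 49. 52.] pull [453.  49.  49.]
case [510.9 -84.5] [101.2  48.8] yaw -1.1 z [46. 50. 54.] pull [447. -84.  51.]
case [ 511.6 -200.4] [101.1  49. ] yaw -2.5 z [46. 50. 55.] pull [ 448. -198.   53.]
case [509.1 166.7] [100.7  52.2] yaw 2.7 z [43. 47. 50.] pull [446. 164.  44.]
case [352.2 444.8] [99.8 46.1] yaw 59.6 z [38. 56. 71.] pull None
[0.36586419 0.16552813 0.16677419]
```

View pics/a1.png

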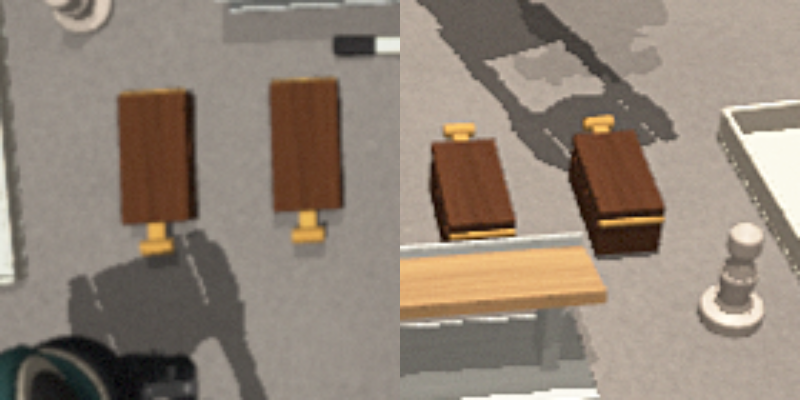

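The case is undamaged and shut, with its barrel at about px (156,245) in the left crop. The fingers landed on the lid's front edge, so I will measure the barrels properly.

```bash
cat >> h.py <<'E'
def barrel(P,hsv,xy,r=.03):
    x,y,z=P[...,0],P[...,1],P[...,2]
    g=(hsv[...,1]>120)&(hsv[...,2]>130)&(hsv[...,0]>10)&(hsv[...,0]<35)&(np.hypot(x-xy[0],y-xy[1])<r)&(z>.02)
    q=P[g]*1000; f=q[q[:,0]<np.percentile(q[:,0],3)+10]
    return len(q),np.round(np.percentile(q[:,0],[2,98])),np.round(np.median(f,0)),np.round(np.percentile(f[:,1],[3,97]))
E
python3 - <<'E'
from h import *
img,P,hsv=cases(); 
for c in [(.442,.164),(.448,.048),(.443,-.083),(.444,-.198),(.448,-.344)]: print(c,*barrel(P,hsv,c))
E
```

```text
case [ 517.1 -337.4] [100.8  50.9] yaw 6.0 z [45. 49. 53.] pull [ 453. -344.   50.]
case [516.8  50.5] [101.2  52. ] yaw 2.3 z [45. 49. 52.] pull [452.  49.  49.]
case [511.  -84.5] [101.1  48.8] yaw -1.1 z [46. 50. 54.] pull [447. -84.  51.]
case [ 511.6 -200.4] [101.   49.3] yaw -2.7 z [46. 50. 55.] pull [ 448. -198.   53.]
case [509.1 166.6] [100.8  52.1] yaw 2.9 z [43. 47. 50.] pull [446. 165.  45.]
case [353.3 446.1] [97.1 44.5] yaw 61.1 z [38. 55. 71.] pull None
(0.442, 0.164) 82 [436. 457.] [441. 166.  47.] [154. 176.]
(0.448, 0.048) 95 [443. 465.] [447.  48.  50.] [38. 59.]
(0.443, -0.083) 90 [437. 460.] [441. -83.  53.] [-94. -72.]
(0.444, -0.198) 83 [437. 461.] [ 444. -198.   54.] [-208. -187.]
(0.448, -0.344) 87 [444. 465.] [ 448. -344.   51.] [-357. -334.]
```

{"method": "carry_out", "body": {"series": "0.037 -0.0005 0 1;0.036 -0.0005 0 0;0 0 -0.04 0;0 0 -0.03 0;0 0 -0.02 0;0 0 -0.015 0;0 0 -0.01 0;0 0 -0.01 0;0 0 0 0;0 0 0 0"}}

```text
time: 6.35
tool_pos: [0.4384, 0.1641, 0.0398]
tcp_rot: [-0.076, 3.14, 0.0]
wrist_force: [-0.3, -0.5, -0.7]
width: 0.531
grip_force: 0.0
```

{"method": "carry_out", "body": {"series": "0.001 0 0.001 0;0 0 0 0;0 0 0 0;0 0 0 0;0 0 0 0;0 0 0 0", "jaw": -1}}

```text
time: 7.1
tool_pos: [0.4395, 0.1642, 0.0409]
tcp_rot: [-0.075, 3.14, 0.001]
wrist_force: [-1.7, 0.6, 5.8]
width: 0.269
grip_force: 30.9
```

{"method": "carry_out", "body": {"series": "0.0012 0 0.0118 0;0.0023 0 0.0116 0;0.0035 0 0.0113 0;0 0 0 0;0 0 0 0;0 0 0 0"}}

```text
time: 7.85
tool_pos: [0.4461, 0.1639, 0.0748]
tcp_rot: [-0.076, 3.14, 0.0]
wrist_force: [1.6, 0.2, -1.0]
width: 0.269
grip_force: 30.2
```

```bash
python3 - <<'E'
from h import *
s=bot.read_state(); print(s["wrist_force"],s["torque"])
im,P=cloud("scene")
img,_=cloud("top")
cv2.imwrite("pics/a2.png",np.hstack([cv2.resize(img[230:370,170:310],(400,400)),cv2.resize(im[150:290,330:470],(400,400))]))
E
```

```text
[ 1.58745573  0.23915446 -1.0248507 ] [ 0.0845328  -0.06856529 -0.00687805]
```

View pics/a2.png

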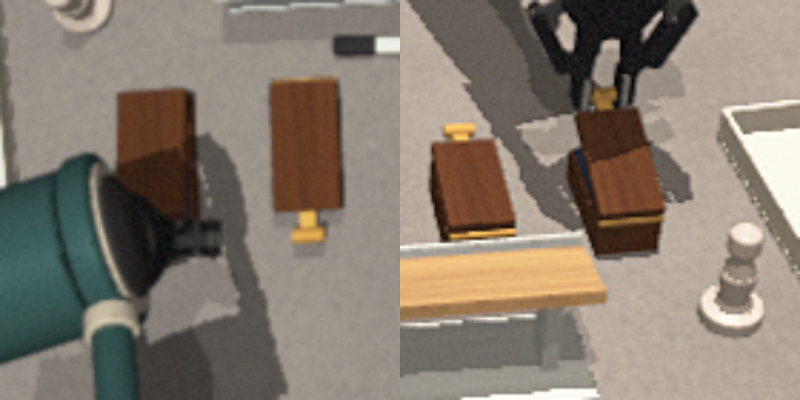

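Blue interior shows and the body stays flat, so this lid is free. I continue the arc to wide open.

{"method": "carry_out", "body": {"series": "0.0052 0.0002 0.0106 0;0.0052 0.0002 0.0106 0;0.0072 0.0003 0.0094 0;0.0072 0.0003 0.0094 0;0.0088 0.0004 0.0078 0;0.0088 0.0004 0.0078 0;0.0102 0.0005 0.0058 0;0.0102 0.0005 0.0058 0;0.0112 0.0005 0.0037 0;0.0112 0.0005 0.0037 0;0.0117 0.0006 0.0014 0;0.0117 0.0006 0.0014 0;0.0117 0.0006 -0.0009 0;0.0117 0.0006 -0.0009 0;0.0116 0.0006 -0.003 0;0 0 0 0;0 0 0 0;0 0 0 0"}}

```text
time: 10.2
tool_pos: [0.5892, 0.1707, 0.1476]
tcp_rot: [0.076, -3.141, 0.0]
wrist_force: [0.2, -0.1, -2.7]
width: 0.269
grip_force: 29.6
```

{"method": "carry_out", "body": {"series": "0 0 0 0;0 0 0 0;0 0 0.03 0;0 0 0.04 0;-0.035 0 0 0;-0.035 0 0 0;-0.035 0 0 0;0 0 0 0", "jaw": 0.06}}

```text
time: 11.2
tool_pos: [0.4827, 0.1707, 0.2179]
tcp_rot: [-0.077, 3.14, 0.0]
wrist_force: [0.5, -0.2, 0.9]
width: 0.532
grip_force: 0.0
```

```bash
python3 - <<'E'
from h import *
img,P,hsv=cases(); print(bot.read_state()["tool_pos"])
im,_=cloud("scene")
cv2.imwrite("pics/a3.png",np.hstack([cv2.resize(img[200:370,150:310],(400,425)),cv2.resize(im[130:300,310:470],(400,425))]))
E
```

```text
case [602.3 168.9] [51.7 34.3] yaw 89.9 z [ 37. 120. 135.] pull [570. 168.  53.]
case [ 516.9 -337.2] [100.6  50.7] yaw 6.2 z [45. 49. 53.] pull [ 453. -344.   50.]
case [516.7  50.2] [100.8  51.6] yaw 2.3 z [45. 49. 52.] pull [453.  48.  49.]
case [511.  -84.6] [101.2  48.9] yaw -1.1 z [45. 50. 54.] pull [448. -84.  52.]
case [ 511.2 -200.5] [100.2  49.1] yaw -2.8 z [46. 50. 55.] pull [ 448. -198.   52.]
case [335.3 416.9] [67.2 22.8] yaw 23.2 z [38. 54. 70.] pull None
[0.48428737 0.17085197 0.21829719]
```

View pics/a3.png

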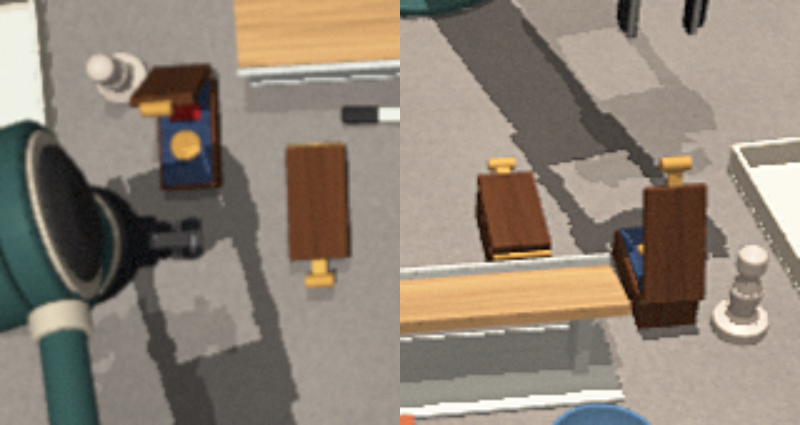

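Lid is wide open, but the case has shifted several centimetres towards +x, near the figurine. I will measure its body.

```bash
cat >> h.py <<'E'
def openbody(P,xy,r=.09,z0=.004,z1=.042):
    x,y,z=P[...,0],P[...,1],P[...,2]
    m=(np.abs(x-xy[0])<r)&(np.abs(y-xy[1])<.045)&(z>z0)&(z<z1)
    q=P[m]*1000
    print("body x",np.round(np.percentile(q[:,0],[1,3,97,99])),"y",np.round(np.percentile(q[:,1],[1,3,97,99])),len(q),rect(q/1000))
E
python3 - <<'E'
from h import *
img,P=cloud("top"); openbody(P,(.55,.165),.1,.02)
# figurine + lid
x,y,z=P[...,0],P[...,1],P[...,2]
m=(x>.5)&(x<.7)&(y>.12)&(y<.20)&(z>.05); q=P[m]*1000
for lo in range(50,150,15):
    s=q[(q[:,2]>lo)&(q[:,2]<lo+15)]
    if len(s)>3: print(lo,np.round(np.median(s,0)),np.round(s.min(0)),np.round(s.max(0)))
print([ (np.round(r["rect"]),r["score"]) for r in spot_in("top","figurine")[:2]])
E
```

```text
body x [530. 532. 619. 628.] y [141. 142. 191. 192.] 847 (array([585. , 168.2]), array([109.6,  52.2]), 2.8)
50 [634. 168.  57.] [627. 144.  51.] [637. 196.  65.]
65 [627. 166.  73.] [618. 143.  65.] [631. 193.  80.]
80 [621. 167.  88.] [616. 144.  80.] [625. 195.  95.]
95 [615. 166. 103.] [606. 143.  95.] [618. 195. 110.]
110 [609. 165. 117.] [600. 143. 110.] [612. 193. 125.]
125 [600. 164. 130.] [590. 143. 125.] [606. 195. 140.]
140 [589. 169. 151.] [584. 156. 142.] [596. 181. 155.]
[(array([196., 232.,  20.,  18.]), 0.74)]
```

{"method": "carry_out", "body": {"series": "0 -0.002 -0.03 0;0.02 0 -0.03 0;0.03 0 -0.032 0;0.03 0 0 0;0.008 0 0 0;0.008 0 0 0;0.008 0 0 0;0.008 0 0 0;0.008 0 0 0;0.008 0 0 0;0.008 0 0 0;0.008 0 0 0;0.008 0 0 0;0.004 0 0 0;0 0 0 0;-0.03 0 0 0;-0.03 0 0.03 0;-0.03 0 0.03 0;0 0 0 0;0 0 0 0", "jaw": -1, "grip_force": 20}}

```text
time: 13.9
tool_pos: [0.5509, 0.1687, 0.1856]
tcp_rot: [-0.076, 3.14, 0.0]
wrist_force: [-0.2, -0.8, 0.4]
width: -0.002
grip_force: 0.0
```

```bash
cat >> h.py <<'E'
def prof(P,xr,yr,zr=(50,165)):
    x,y,z=P[...,0]*1000,P[...,1]*1000,P[...,2]*1000
    m=(x>xr[0])&(x<xr[1])&(y>yr[0])&(y<yr[1])
    for lo in range(zr[0],zr[1],20):
        s=P[m&(z>lo)&(z<lo+20)]*1000
        if len(s)>3: print(lo,np.round(np.median(s,0)),np.round(s.min(0)),np.round(s.max(0)))
E
python3 - <<'E'
from h import *
print(bot.read_state()["tool_pos"])
img,P=cloud("top"); openbody(P,(.58,.165),.1,.02); prof(P,(560,700),(135,200))
E
```

```text
[0.55086316 0.16871158 0.18559875]
body x [530. 532. 633. 634.] y [141. 142. 192. 195.] 822 (array([586., 168.]), array([111.5,  52.1]), 2.9)
50 [640. 171.  60.] [635. 145.  50.] [648. 196.  70.]
70 [646. 169.  79.] [641. 145.  70.] [655. 197.  90.]
90 [651. 169. 100.] [647. 145.  90.] [661. 197. 110.]
110 [658. 170. 125.] [652. 146. 110.] [668. 198. 130.]
130 [663. 169. 135.] [659. 150. 130.] [674. 193. 150.]
150 [668. 173. 152.] [662. 161. 150.] [674. 184. 156.]
```

{"method": "carry_out", "body": {"series": "0.0115 -0.002 -0.02 0;0 0 -0.03 0;0 0 -0.03 0;0 0 -0.03 0;0 0 -0.025 0;0 0 -0.015 0;0 0 -0.015 0;0 0 0 0;0 0 0 0", "jaw": 0.9}}

```text
time: 15.08
tool_pos: [0.5628, 0.1669, 0.0212]
tcp_rot: [-0.075, 3.139, 0.0]
wrist_force: [0.6, 0.3, 0.0]
width: 0.95
grip_force: 0.0
```

{"method": "carry_out", "body": {"series": "0 0 0 0;0 0 0 0;0 0 0 0;0 0 0 0;0 0 0 0;0 0 0 0", "jaw": -1, "grip_force": 50}}

```text
time: 15.82
tool_pos: [0.5633, 0.1674, 0.0222]
tcp_rot: [-0.075, 3.138, 0.002]
wrist_force: [-0.4, 1.2, 5.8]
width: 0.602
grip_force: 54.9
```

{"method": "carry_out", "body": {"series": "0 0 0.025 0;0 0 0.035 0;0 0 0.035 0;0 0 0.035 0;0.018 -0.021 0.005 0;0.018 -0.021 0 0;0.018 -0.021 0 0;0.018 -0.021 0 0;0.018 -0.021 0 0;0.017 -0.021 0 0;0 0 -0.015 0;0 0 -0.008 0;0 0 0 0;0 0 0 0"}}

```text
time: 17.58
tool_pos: [0.6687, 0.0413, 0.1325]
tcp_rot: [0.077, -3.14, -0.0]
wrist_force: [-0.4, 0.8, -3.6]
width: 0.6
grip_force: 53.7
```

```bash
python3 - <<'E'
from h import *
s=bot.read_state(); print(s["tool_pos"],s["width"],s["wrist_force"])
img,P=cloud("top"); im,_=cloud("scene")
cv2.imwrite("pics/a4.png",np.hstack([cv2.resize(img[120:290,220:380],(400,425)),cv2.resize(im[130:300,250:410],(400,425))]))
E
```

```text
[0.66874589 0.04132439 0.13253766] 0.5998529259355588 [-0.39441146  0.78355465 -3.63571746]
```

View pics/a4.png

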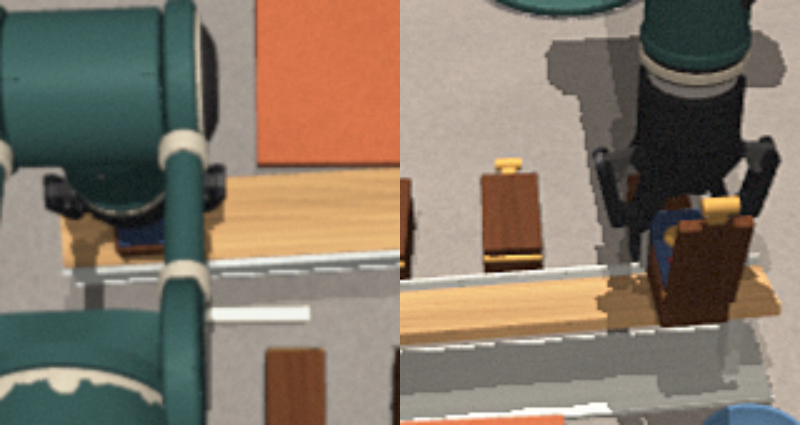

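Case is held level above the left slot with its lid open. I lower it with a light grip so it can pivot flat.

{"method": "carry_out", "body": {"series": "0 0 -0.007 0;0 0 -0.007 0;0 0 -0.004 0;-0.001 0 -0.003 0;-0.001 0 -0.003 0;-0.001 0 -0.003 0;0 0 0 0;0 0 0 0", "grip_force": 20}}

```text
time: 18.68
tool_pos: [0.6675, 0.0409, 0.113]
tcp_rot: [-0.076, 3.137, -0.0]
wrist_force: [-14.5, 0.3, 27.0]
width: 0.598
grip_force: 58.7
```

{"method": "carry_out", "body": {"series": "0 0 0.006 0;0 0 0 0;0 0 0 0;0 0 0 0;0 0 0 0", "jaw": 0.9}}

```text
time: 19.3
tool_pos: [0.6657, 0.0407, 0.1108]
tcp_rot: [0.075, -3.14, 0.0]
wrist_force: [-0.3, 0.5, -0.2]
width: 0.95
grip_force: 0.0
```

{"method": "carry_out", "body": {"series": "0 0 0.03 0;0 0 0.04 0;0 0 0.04 0;-0.05 0 0.02 0;-0.05 0 0 0;-0.05 0 0 0;-0.05 0 0 0;0 0 0 0", "jaw": 0.06}}

```text
time: 20.3
tool_pos: [0.4625, 0.0407, 0.2407]
tcp_rot: [0.076, -3.139, 0.0]
wrist_force: [-0.0, 0.4, 1.1]
width: 0.531
grip_force: 0.0
```

```bash
cat >> h.py <<'E'
L0=np.array([674.6,-84.2,86.]);ya=np.radians(2.6);ti=np.radians(15)
RL=np.array([[np.cos(ya)*np.cos(ti),-np.sin(ya),-np.cos(ya)*np.sin(ti)],[np.sin(ya)*np.cos(ti),np.cos(ya),-np.sin(ya)*np.sin(ti)],[np.sin(ti),0,np.cos(ti)]])
def onledge(P,yc):
    """points in the ledge frame near slot yc (mm)"""
    Q=(P*1000-L0)@RL
    m=(np.abs(Q[...,1]-yc)<45)&(Q[...,2]>12)&(Q[...,0]>-60)&(Q[...,0]<170)
    q=Q[m]
    for lo in (12,22,32,50,70,90,110,130):
        s=q[(q[:,2]>lo)&(q[:,2]<=lo+(10 if lo<40 else 20))]
        if len(s)>4: print(lo,len(s),"x",np.round(np.percentile(s[:,0],[2,50,98])),"y",np.round(np.percentile(s[:,1],[2,50,98])),"z",np.round(np.median(s[:,2])))
E
python3 - <<'E'
from h import *
s=bot.read_state(); print(s["tool_pos"],s["wrist_force"])
img,P=cloud("top"); onledge(P,125)
im,_=cloud("scene")
cv2.imwrite("pics/a5.png",np.hstack([cv2.resize(img[120:290,220:380],(400,425)),cv2.resize(im[130:300,250:410],(400,425))]))
E
```

```text
[0.462511   0.04074542 0.24068544] [-0.02204131  0.41842869  1.11383215]
12 13 x [-36.  -4.  52.] y [ 87.  97. 129.] z 15.0
22 275 x [-32.  16.  64.] y [ 98. 117. 149.] z 30.0
32 975 x [-27.  21.  69.] y [102. 123. 145.] z 35.0
50 58 x [73. 75. 80.] y [ 98. 122. 147.] z 61.0
70 66 x [77. 80. 83.] y [ 99. 123. 147.] z 80.0
90 74 x [82. 85. 87.] y [ 98. 123. 148.] z 99.0
110 114 x [ 87.  90. 100.] y [ 98. 122. 148.] z 125.0
130 65 x [ 91.  94. 105.] y [101. 117. 148.] z 131.0
```

View pics/a5.png

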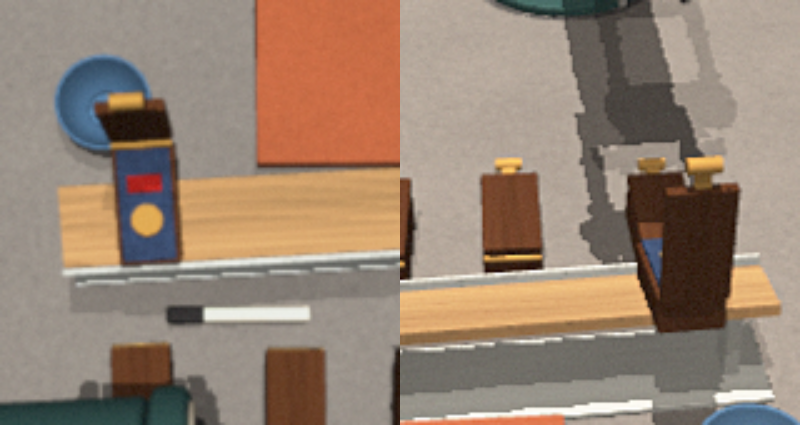

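Case 1 lies flat at the lip with its lid wide open. Next is the case at y=0.05.

{"method": "carry_out", "body": {"series": "-0.0175 0.007 -0.04 0;0 0 -0.05 0;0 0 -0.04 0;0 0 -0.03 0;0 0 -0.015 0;0 0 -0.015 0;0 0 -0.01 0;0 0 0 0;0 0 0 0", "jaw": 0.06}}

```text
time: 21.52
tool_pos: [0.4493, 0.0478, 0.0423]
tcp_rot: [-0.075, 3.139, 0.0]
wrist_force: [-0.1, -0.1, -0.7]
width: 0.529
grip_force: 0.0
```

{"method": "carry_out", "body": {"series": "0 0 0 0;0 0 0 0;0 0 0 0;0 0 0 0;0 0 0 0", "jaw": -1, "grip_force": 20}}

```text
time: 22.15
tool_pos: [0.4491, 0.0478, 0.0418]
tcp_rot: [-0.075, 3.14, 0.0]
wrist_force: [2.0, 0.9, -0.5]
width: 0.272
grip_force: 21.8
```

{"method": "carry_out", "body": {"series": "0.0012 0 0.0118 0;0.0023 0 0.0116 0;0.0035 0 0.0113 0;0 0 0 0;0 0 0 0;0 0 0 0"}}

```text
time: 22.9
tool_pos: [0.4558, 0.0477, 0.0763]
tcp_rot: [-0.075, 3.14, -0.0]
wrist_force: [2.1, 0.2, -1.2]
width: 0.273
grip_force: 21.6
```

```bash
python3 - <<'E'
from h import *
s=bot.read_state(); print(s["wrist_force"],s["torque"])
im,_=cloud("scene")
cv2.imwrite("pics/a6.png",cv2.resize(im[130:290,230:450],(660,480)))
E
```

```text
[ 2.08562576  0.23026566 -1.20639298] [ 0.03130396 -0.14044542  0.02372793]
```

View pics/a6.png

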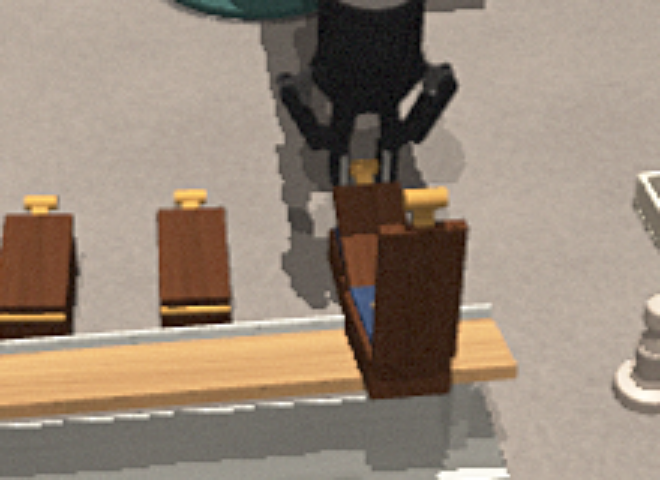

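{"method": "carry_out", "body": {"series": "0 0 0 0;0 0 0 0;0 0 0 0;0 0 0.04 0;0 0 0.05 0;-0.04 0 0.05 0;-0.04 0 0 0;0 0 0 0", "jaw": 0.06}}

```text
time: 23.95
tool_pos: [0.3747, 0.0477, 0.2154]
tcp_rot: [-0.076, 3.14, 0.0]
wrist_force: [1.0, 0.8, -0.5]
width: 0.525
grip_force: 0.0
```

```bash
python3 - <<'E'
from h import *
s=bot.read_state(); print(s["tool_pos"])
img,P,hsv=cases(); print(*barrel(P,hsv,(.455,.048)))
E
```

```text
[0.37473104 0.04771696 0.21538398]
case [ 517.  -337.9] [101.   51.4] yaw 6.0 z [45. 49. 53.] pull [ 453. -344.   50.]
case [511.2  48.8] [110.3  51.6] yaw 3.7 z [48. 64. 78.] pull [459.  47.  81.]
case [511.  -84.5] [101.1  48.7] yaw -1.1 z [45. 50. 54.] pull [448. -84.  51.]
case [ 511.6 -200.3] [101.   49.5] yaw -3.0 z [46. 51. 55.] pull [ 448. -197.   53.]
case [349.5 442.2] [104.7  50. ] yaw 56.0 z [38. 56. 70.] pull None
90 [449. 472.] [453.  48.  84.] [36. 57.]
```

The lid stayed raised after release, so it is free. I regrip, lift it further to about 0.8 rad, then push it open with shut fingers.

{"method": "carry_out", "body": {"series": "0.04 0 0 0;0.041 0 0 0;0 0 -0.04 0;0 0 -0.04 0;0 0 -0.03 0;0 0 -0.015 0;0 0 -0.014 0;0 0 0 0;0 0 0 0"}}

```text
time: 25.12
tool_pos: [0.458, 0.0477, 0.0768]
tcp_rot: [-0.076, 3.14, -0.0]
wrist_force: [-1.7, -0.2, 0.4]
width: 0.532
grip_force: 0.6
```

{"method": "carry_out", "body": {"series": "0 0 0 0;0 0 0 0;0 0 0 0;0 0 0 0;0 0 0 0;0.0046 0 0.0109 0;0.0057 0 0.0103 0;0.0067 0 0.0098 0;0.0076 0 0.009 0;0.0085 0 0.0082 0;0 0 0 0;0 0 0 0", "jaw": -1}}

```text
time: 26.62
tool_pos: [0.4909, 0.0477, 0.1244]
tcp_rot: [-0.075, 3.14, 0.0]
wrist_force: [-1.3, 1.4, 1.2]
width: 0.272
grip_force: 20.2
```

{"method": "carry_out", "body": {"series": "0 0 0 0;0 0 0 0;0 0 0 0;0 0 0.03 0;0 0 0.03 0;-0.05 0 0 0;0 0 0 0", "jaw": 0.06}}

```text
time: 27.5
tool_pos: [0.4375, 0.0476, 0.1835]
tcp_rot: [0.076, -3.138, 0.0]
wrist_force: [0.2, 0.7, -0.6]
width: 0.534
grip_force: 0.0
```

```bash
python3 - <<'E'
from h import *
s=bot.read_state(); print(s["tool_pos"])
img,P=cloud("top"); openbody(P,(.52,.048),.1,.02); prof(P,(420,630),(20,80))
E
```

```text
[0.43745652 0.04764039 0.18345899]
body x [472. 473. 556. 566.] y [20. 22. 71. 71.] 183 (array([535. ,  48.4]), array([128.5,  51.2]), 2.9)
50 [558.  50.  61.] [544.  24.  50.] [573.  76.  70.]
70 [537.  49.  81.] [524.  22.  70.] [629.  80.  90.]
90 [513.  48. 102.] [497.  21.  90.] [630.  74. 110.]
110 [489.  46. 122.] [479.  25. 110.] [507.  72. 128.]
```

{"method": "carry_out", "body": {"series": "0.003 0 -0.027 0;0.01 0 -0.03 0;0.0095 0 0 0;0.0095 0 0 0;0.0095 0 0 0;0.0095 0 0 0;0.0095 0 0 0;0.0095 0 0 0;0.0095 0 0 0;0.0095 0 0 0;0.0095 0 0 0;0.0095 0 0 0;0.0095 0 0 0;0.0095 0 0 0;0.0095 0 0 0;0.0095 0 0 0;0 0 0 0;-0.03 0 0 0;-0.03 0 0.03 0;0 0 0.01 0", "jaw": -1}}

```text
time: 30.05
tool_pos: [0.5258, 0.0478, 0.1687]
tcp_rot: [-0.076, 3.139, 0.0]
wrist_force: [0.7, 0.4, 0.3]
width: -0.003
grip_force: 0.0
```

```bash
python3 - <<'E'
from h import *
s=bot.read_state(); print(s["tool_pos"])
img,P=cloud("top"); openbody(P,(.53,.048),.1,.02); prof(P,(500,650),(20,80))
E
```

```text
[0.52577134 0.0477868  0.16868753]
body x [468. 468. 482. 482.] y [52. 53. 71. 71.] 63 (array([475.1,  61.1]), array([20.2, 13.3]), 89.2)
70 [638.  72.  80.] [629.  43.  74.] [649.  80.  87.]
90 [632.  51. 109.] [629.  21. 104.] [640.  63. 110.]
110 [641.  41. 114.] [629.  20. 110.] [650.  62. 119.]
130 [620.  51. 146.] [620.  42. 145.] [622.  64. 148.]
```

{"method": "carry_out", "body": {"series": "-0.05 0 0.03 0;-0.05 0 0 0;0 0 0 0", "jaw": 0.9}}

```text
time: 30.48
tool_pos: [0.4242, 0.0477, 0.1965]
tcp_rot: [0.076, -3.139, 0.0]
wrist_force: [1.3, -0.2, -0.4]
width: 0.637
grip_force: 0.0
```

```bash
python3 - <<'E'
from h import *
s=bot.read_state(); print(s["tool_pos"])
img,P=cloud("top"); openbody(P,(.53,.048),.1,.02); prof(P,(500,650),(20,80))
E
```

```text
[0.42418149 0.04771723 0.19649341]
body x [470. 472. 570. 572.] y [22. 24. 73. 74.] 1121 (array([523.8,  48.1]), array([110.5,  52.2]), 3.2)
50 [580.  51.  60.] [574.  25.  50.] [589.  77.  70.]
70 [592.  58.  82.] [583.  22.  70.] [649.  80.  90.]
90 [597.  51. 103.] [590.  21.  90.] [647.  78. 110.]
110 [613.  45. 116.] [598.  20. 110.] [650.  77. 130.]
130 [614.  54. 147.] [609.  42. 130.] [622.  65. 150.]
150 [614.  46. 151.] [612.  42. 150.] [618.  52. 151.]
```

{"method": "carry_out", "body": {"series": "0.048 0 0 0;0.047 0 0 0;0 0 -0.04 0;0 0 -0.04 0;0 0 -0.04 0;0 0 -0.025 0;0 0 -0.015 0;0 0 -0.0155 0;0 0 0 0;0 0 0 0", "jaw": 0.9}}

```text
time: 31.78
tool_pos: [0.5226, 0.0477, 0.0226]
tcp_rot: [-0.075, 3.139, 0.0]
wrist_force: [0.6, 0.0, -0.4]
width: 0.953
grip_force: 0.0
```

{"method": "carry_out", "body": {"series": "0 0 0 0;0 0 0 0;0 0 0 0;0 0 0 0;0 0 0 0;0 0 0 0", "jaw": -1, "grip_force": 40}}

```text
time: 32.52
tool_pos: [0.5227, 0.0481, 0.0231]
tcp_rot: [-0.075, 3.138, 0.001]
wrist_force: [-0.9, 2.3, 5.4]
width: 0.598
grip_force: 44.2
```

{"method": "carry_out", "body": {"series": "0 0 0.025 0;0 0 0.035 0;0 0 0.035 0;0 0 0.032 0;0 -0.033 0.01 0;0 -0.033 0 0;0 -0.033 0 0;0 -0.0325 0 0;0.034 0 0 0;0.034 0 0 0;0.034 0 0 0;0.034 0 0 0;0.033 0 0 0;0 0 -0.02 0;0 0 -0.006 0;0 0 0 0;0 0 0 0"}}

```text
time: 34.65
tool_pos: [0.69, -0.0839, 0.133]
tcp_rot: [0.075, -3.141, 0.0]
wrist_force: [-0.7, 1.0, -3.3]
width: 0.601
grip_force: 43.4
```

{"method": "carry_out", "body": {"series": "0 0 -0.007 0;0 0 -0.007 0;0 0 -0.004 0;-0.001 0 -0.003 0;-0.001 0 -0.003 0;0 0 0 0;0 0 0 0", "jaw": -1, "grip_force": 20}}

```text
time: 35.52
tool_pos: [0.6903, -0.0839, 0.1166]
tcp_rot: [-0.076, 3.136, -0.001]
wrist_force: [-11.2, 1.3, 26.5]
width: 0.597
grip_force: 46.9
```

{"method": "carry_out", "body": {"series": "0 0 0.003 0;0 0 0 0;0 0 0 0;0 0 0 0;0 0 0 0", "jaw": 0.9}}

```text
time: 36.15
tool_pos: [0.6883, -0.0837, 0.1111]
tcp_rot: [0.076, -3.14, -0.0]
wrist_force: [-0.3, 0.0, 0.3]
width: 0.948
grip_force: 0.0
```

{"method": "carry_out", "body": {"series": "0 0 0.03 0;0 0 0.04 0;0 0 0.04 0;-0.06 0 0.02 0;-0.06 0 0 0;-0.06 0 0 0;-0.06 0 0 0;0 0 0 0", "jaw": 0.06}}

```text
time: 37.15
tool_pos: [0.4446, -0.0832, 0.2401]
tcp_rot: [0.074, -3.138, -0.001]
wrist_force: [1.1, 0.0, -0.1]
width: 0.534
grip_force: 0.0
```

```bash
python3 - <<'E'
from h import *
s=bot.read_state(); print(s["tool_pos"],s["wrist_force"])
img,P,hsv=cases(); onledge(P,0);onledge(P,125)
for c in [(.443,-.083),(.444,-.198),(.448,-.344)]: print(c,*barrel(P,hsv,c))
E
```

```text
[ 0.44458979 -0.08320547  0.24007358] [ 1.12075266  0.04350136 -0.13243209]
case [ 517.  -337.2] [100.5  51.3] yaw 6.4 z [45. 49. 53.] pull [ 453. -344.   50.]
case [527.2 -84.8] [68.7 48.8] yaw -1.1 z [45. 49. 52.] pull None
case [ 513.9 -200.4] [95.9 49.4] yaw -2.9 z [46. 50. 54.] pull None
case [349.3 442.4] [103.6  50.2] yaw 56.0 z [38. 55. 70.] pull None
12 8 x [-35.   4.  56.] y [-29.  24.  24.] z 16.0
22 204 x [ 3. 52. 69.] y [-28.   1.  24.] z 30.0
32 1030 x [-32.  16.  72.] y [-27.  -2.  22.] z 37.0
50 132 x [77. 83. 88.] y [-27.  -2.  24.] z 60.0
70 139 x [87. 92. 97.] y [-26.  -3.  22.] z 80.0
90 141 x [ 97. 101. 107.] y [-27.  -0.  22.] z 100.0
110 189 x [106. 112. 119.] y [-27.  -3.  22.] z 118.0
130 92 x [117. 122. 128.] y [-14.  -3.  10.] z 140.0
12 13 x [-32.  22.  54.] y [92. 97. 98.] z 17.0
22 273 x [-32.  14.  64.] y [ 98. 119. 149.] z 30.0
32 980 x [-27.  22.  70.] y [102. 123. 145.] z 35.0
50 64 x [73. 75. 79.] y [ 98. 123. 147.] z 60.0
70 64 x [78. 80. 83.] y [ 98. 123. 147.] z 81.0
90 67 x [82. 84. 87.] y [ 98. 121. 148.] z 101.0
110 126 x [ 87.  91. 100.] y [ 
[... 204 characters left out ...]
[:,0]<np.percentile(q[:,0],3)+10]
                            ~~~~~~~~~~~~~^^^^^^^^^^
    return _quantile_unchecked(
        a, q, axis, out, overwrite_input, method, keepdims, weights)
    return _ureduce(a,
                    func=_quantile_ureduce_func,
    ...<5 lines>...
                    overwrite_input=overwrite_input,
                    method=method)
    r = func(a, **kwargs)
    result = _quantile(arr,
                       quantiles=q,
    ...<2 lines>...
                       out=out,
                       weights=wgt)
    slices_having_nans = np.isnan(arr[-1, ...])
                                  ~~~^^^^^^^^^
IndexError: index -1 is out of bounds for axis 0 with size 0
```

{"method": "carry_out", "body": {"series": "-0.008 0 -0.04 -3.85;0 0 -0.05 0;0 0 -0.04 0;0 0 -0.025 0;0 0 0 0;0 0 0 0"}}

```text
time: 37.95
tool_pos: [0.4432, -0.0841, 0.0876]
tcp_rot: [0.03, 3.14, -0.001]
wrist_force: [0.5, -0.1, 0.7]
width: 0.529
grip_force: 0.0
```

{"method": "carry_out", "body": {"series": "-0.004 0.001 -0.015 0;0 0 -0.015 0;0 0 -0.01 0;0 0 -0.006 0;0 0 0 0;0 0 0 0"}}

```text
time: 38.7
tool_pos: [0.4377, -0.0829, 0.0408]
tcp_rot: [0.03, 3.141, -0.0]
wrist_force: [-0.3, 0.3, -0.8]
width: 0.529
grip_force: 0.0
```

{"method": "carry_out", "body": {"series": "0 0 0 0;0 0 0 0;0 0 0 0;0 0 0 0;0 0 0 0", "jaw": -1, "grip_force": 20}}

```text
time: 39.33
tool_pos: [0.4378, -0.0828, 0.041]
tcp_rot: [0.03, 3.141, -0.0]
wrist_force: [0.2, 1.2, 5.3]
width: 0.274
grip_force: 21.3
```

{"method": "carry_out", "body": {"series": "0.0012 0 0.0118 0;0.0023 0 0.0116 0;0.0035 0 0.0113 0;0 0 0 0;0 0 0 0;0 0 0 0"}}

```text
time: 40.08
tool_pos: [0.4439, -0.0828, 0.0749]
tcp_rot: [-0.03, -3.141, 0.0]
wrist_force: [-1.2, 0.3, -1.3]
width: 0.274
grip_force: 20.5
```

{"method": "carry_out", "body": {"series": "0 0 0 0;0 0 0 0;0 0 0 0;0 0 0.04 0;0 0 0.05 0;-0.04 0 0.05 0;-0.03 0 0 0;0 0 0 0", "jaw": 0.06}}

```text
time: 41.08
tool_pos: [0.3753, -0.083, 0.2153]
tcp_rot: [0.031, 3.137, -0.002]
wrist_force: [0.4, -0.3, -0.1]
width: 0.529
grip_force: 0.0
```

```bash
python3 - <<'E'
from h import *
s=bot.read_state(); print(s["tool_pos"])
img,P,hsv=cases(); print(*barrel(P,hsv,(.45,-.083)))
E
```

```text
[ 0.37525006 -0.08297061  0.21534786]
case [ 517.1 -337.7] [100.9  51.3] yaw 6.5 z [45. 49. 53.] pull [ 453. -344.   50.]
case [ 511.5 -200.3] [100.9  49.5] yaw -2.9 z [46. 51. 55.] pull [ 448. -198.   53.]
case [497.7 -84.3] [100.3  48.7] yaw -1.0 z [46. 50. 54.] pull [444. -83.  50.]
case [349.4 441.4] [103.   49.4] yaw 56.0 z [38. 55. 70.] pull None
39 [430. 448.] [431. -83.  52.] [-90. -75.]
```

The lid fell back shut after the lift, so this case is stiff. It goes to the tray.

{"method": "carry_out", "body": {"series": "0.041 -0.0005 0 0;0.041 -0.0005 0 0;0.041 0 0 0;0 0 -0.045 0;0 0 -0.045 0;0 0 -0.04 0;0 0 -0.025 0;0 0 -0.02 0;0 0 -0.015 0;0 0 0 0;0 0 0 0", "jaw": 0.9}}

```text
time: 42.5
tool_pos: [0.4991, -0.0839, 0.0245]
tcp_rot: [0.03, 3.14, -0.0]
wrist_force: [0.3, -0.5, 0.0]
width: 0.95
grip_force: 0.0
```

{"method": "carry_out", "body": {"series": "0 0 0 0;0 0 0 0;0 0 0 0;0 0 0 0;0 0 0 0;0 0 0 0", "jaw": -1, "grip_force": 50}}

```text
time: 43.25
tool_pos: [0.4992, -0.0838, 0.0251]
tcp_rot: [0.03, 3.14, -0.0]
wrist_force: [-0.9, 0.9, 6.4]
width: 0.602
grip_force: 53.5
```

{"method": "carry_out", "body": {"series": "0 0 0.03 0;0 0 0.045 0;0 0 0.045 0;0 0.05 0 1.25;0 0.05 0 1.25;0 0.05 0 1.25;0 0.05 0 1.25;0 0.05 0 1.25;0 0.05 0 1.25;0.0327 0.042 0 0;0.0327 0.042 0 0;0.0327 0.042 0 0;0.0327 0.042 0 0;0 0 0 0;0 0 -0.04 0;0 0 -0.03 0;0 0 0 0;0 0 0 0"}}

```text
time: 45.5
tool_pos: [0.6291, 0.3838, 0.0746]
tcp_rot: [-0.175, 3.137, -0.0]
wrist_force: [1.1, 0.5, -2.6]
width: 0.602
grip_force: 54.5
```

{"method": "carry_out", "body": {"series": "0 0 -0.015 0;0 0 -0.015 0;0 0 -0.009 0;0 0 -0.006 0;0 0 0 0;0 0 0 0"}}

```text
time: 46.25
tool_pos: [0.6288, 0.3841, 0.0301]
tcp_rot: [0.176, -3.136, 0.001]
wrist_force: [-3.9, -1.7, 4.4]
width: 0.6
grip_force: 55.5
```

{"method": "carry_out", "body": {"series": "0 0 0 0;0 0 0 0;0 0 0 0;0 0 0 0;0 0 0.04 0;0 0 0.05 0;-0.0327 -0.05 0.05 -1.5;-0.0327 -0.05 0.02 -1.5;-0.0327 -0.05 0 -1.5;-0.0327 -0.05 0 -1.5;-0.035 -0.05 0 -1.5;-0.02 -0.05 0 -1.6;0 -0.05 0 0;0 -0.05 0 0;0 -0.05 0 0;0 -0.05 0 0;0 -0.05 0 0;0 0 0 0", "jaw": 0.9}}

```text
time: 48.5
tool_pos: [0.4501, -0.1585, 0.1794]
tcp_rot: [0.081, 3.14, -0.002]
wrist_force: [0.2, 0.8, -0.2]
width: 0.953
grip_force: 0.0
```

```bash
python3 - <<'E'
from h import *
s=bot.read_state(); print(s["tool_pos"],s["tcp_rot"])
img,P,hsv=cases(xr=(.3,.7))
for c in [(.444,-.198),(.448,-.344)]:
    try: print(c,*barrel(P,hsv,c))
    except Exception: pass
E
```

```text
[ 0.45006754 -0.15852174  0.17940991] [ 8.14840107e-02  3.13954784e+00 -1.69389771e-03]
case [625.3 380.3] [101.2  52.9] yaw 6.7 z [48. 55. 59.] pull [565. 375.  57.]
case [ 516.8 -337.4] [100.7  50.3] yaw 6.2 z [45. 49. 53.] pull [ 465. -347.   49.]
case [ 535.  -201.5] [54.  49.5] yaw -2.1 z [45. 49. 52.] pull None
case [349.3 442.6] [104.1  50.2] yaw 56.4 z [39. 55. 70.] pull None
(0.448, -0.344) 2 [465. 465.] [ 465. -347.   49.] [-348. -345.]
```

{"method": "carry_out", "body": {"series": "-0.008 -0.019 0 0;0 -0.0195 0 0;0 0 -0.045 0;0 0 -0.045 0;0 0 0 0;0 0 0 0", "jaw": 0.06}}

```text
time: 49.3
tool_pos: [0.4431, -0.1941, 0.0902]
tcp_rot: [0.073, 3.139, -0.001]
wrist_force: [-0.4, 0.7, -0.8]
width: 0.531
grip_force: 0.0
```

{"method": "carry_out", "body": {"series": "-0.002 -0.003 -0.018 0;0 0 -0.015 0;0 0 -0.01 0;0 0 -0.006 0;0 0 0 0;0 0 0 0"}}

```text
time: 50.05
tool_pos: [0.4403, -0.1972, 0.0403]
tcp_rot: [0.074, 3.14, -0.0]
wrist_force: [0.4, 0.4, 1.0]
width: 0.528
grip_force: 0.0
```

{"method": "carry_out", "body": {"series": "0 0 0 0;0 0 0 0;0 0 0 0;0 0 0 0;0 0 0 0", "jaw": -1, "grip_force": 20}}

```text
time: 50.68
tool_pos: [0.4403, -0.1971, 0.0404]
tcp_rot: [0.074, 3.14, -0.0]
wrist_force: [-0.3, 1.0, 5.0]
width: 0.272
grip_force: 21.2
```

{"method": "carry_out", "body": {"series": "0.0012 0 0.0118 0;0.0023 0 0.0116 0;0.0035 0 0.0113 0;0 0 0 0;0 0 0 0;0 0 0 0"}}

```text
time: 51.42
tool_pos: [0.4467, -0.197, 0.0744]
tcp_rot: [-0.074, -3.14, 0.0]
wrist_force: [-1.1, -0.2, -2.0]
width: 0.275
grip_force: 20.4
```

{"method": "carry_out", "body": {"series": "0 0 0 0;0 0 0 0;0 0 0 0;0 0 0.04 0;0 0 0.05 0;-0.04 0 0.05 0;-0.03 0 0 0;0 0 0 0", "jaw": 0.06}}

```text
time: 52.42
tool_pos: [0.3777, -0.1973, 0.2147]
tcp_rot: [0.076, 3.137, -0.002]
wrist_force: [0.5, 0.3, -0.9]
width: 0.53
grip_force: 0.0
```

```bash
python3 - <<'E'
from h import *
s=bot.read_state(); print(s["tool_pos"])
img,P,hsv=cases(); print(*barrel(P,hsv,(.45,-.198)))
E
```

```text
[ 0.37766489 -0.19729075  0.21472043]
case [597.7 376.5] [53.9 44.4] yaw -90.0 z [50. 56. 59.] pull [565. 375.  56.]
case [ 516.9 -337.3] [100.5  51.2] yaw 6.0 z [45. 49. 53.] pull [ 453. -344.   50.]
case [ 486.1 -199.3] [124.1  49.3] yaw -2.8 z [46. 50. 54.] pull [ 444. -199.   50.]
case [349.3 442.4] [104.5  50.1] yaw 56.6 z [39. 56. 70.] pull None
34 [429. 446.] [ 429. -197.   53.] [-205. -189.]
```

Stiff as well: the lid is shut again. This one goes to the tray's front slot.

{"method": "carry_out", "body": {"series": "0.041 -0.001 0 0;0.041 -0.001 0 0;0.039 0 0 0;0 0 -0.045 0;0 0 -0.045 0;0 0 -0.04 0;0 0 -0.025 0;0 0 -0.02 0;0 0 -0.015 0;0 0 0 0;0 0 0 0", "jaw": 0.9}}

```text
time: 53.85
tool_pos: [0.4998, -0.1992, 0.024]
tcp_rot: [0.074, 3.14, -0.001]
wrist_force: [-0.6, -0.5, 0.2]
width: 0.95
grip_force: 0.0
```

{"method": "carry_out", "body": {"series": "0 0 0 0;0 0 0 0;0 0 0 0;0 0 0 0;0 0 0 0;0 0 0 0", "jaw": -1, "grip_force": 50}}

```text
time: 54.6
tool_pos: [0.4999, -0.1996, 0.0247]
tcp_rot: [0.074, 3.139, -0.002]
wrist_force: [-1.7, -0.8, 5.7]
width: 0.6
grip_force: 53.7
```

{"method": "carry_out", "body": {"series": "0 0 0.03 0;0 0 0.045 0;0 0 0.045 0;0 0.0517 0 1;0 0.0517 0 1;0 0.0517 0 1;0 0.0517 0 1;0 0.0517 0 1;0 0.0517 0 1;0 0.0517 0 1;0 0.0517 0 1;0 0.0517 0 1.2;-0.001 0.0517 0 0;-0.002 0.0517 0 0;0 0 0 0;0 0 -0.04 0;0 0 -0.03 0;0 0 0 0;0 0 0 0"}}

```text
time: 56.98
tool_pos: [0.4962, 0.3692, 0.0739]
tcp_rot: [-0.177, 3.137, -0.0]
wrist_force: [0.0, -0.8, -2.6]
width: 0.603
grip_force: 54.4
```

{"method": "carry_out", "body": {"series": "0 0 -0.015 0;0 0 -0.015 0;0 0 -0.009 0;0 0 -0.005 0;0 0 0 0;0 0 0 0"}}

```text
time: 57.72
tool_pos: [0.4961, 0.3699, 0.0297]
tcp_rot: [-0.178, 3.136, 0.0]
wrist_force: [-0.6, -0.5, -0.7]
width: 0.601
grip_force: 54.8
```

{"method": "carry_out", "body": {"series": "0 0 0 0;0 0 0 0;0 0 0 0;0 0 0 0;0 0 0.04 0;0 0 0.05 0;-0.01 -0.05 0.05 0;-0.01 -0.055 0.02 0;-0.01 -0.055 0 0;-0.01 -0.055 0 0;0 -0.055 0 0;0 -0.055 0 0;0 -0.055 0 0;0 -0.055 0 0;0 -0.055 0 0;0 -0.055 0 0;0 -0.055 0 0;0 0 0 0", "jaw": 0.9}}

```text
time: 59.98
tool_pos: [0.4571, -0.2276, 0.1836]
tcp_rot: [-0.17, 3.136, -0.002]
wrist_force: [-0.7, 1.3, 0.4]
width: 0.957
grip_force: 0.0
```

```bash
python3 - <<'E'
from h import *
s=bot.read_state(); print(s["tool_pos"],s["tcp_rot"])
img,P,hsv=cases(xr=(.3,.7)); im,_=cloud("scene")
for c in [(.448,-.344)]: print(c,*barrel(P,hsv,c))
cv2.imwrite("pics/a7.png",np.hstack([img[150:360,50:490],im[150:360,150:510]]))
E
```

```text
[ 0.45713334 -0.22758886  0.1836217 ] [-1.70410696e-01  3.13621103e+00 -2.16907951e-03]
case [625.4 380.3] [101.5  52.5] yaw 6.3 z [49. 54. 58.] pull [565. 375.  56.]
case [ 548.3 -333.8] [49.9 37.7] yaw -83.3 z [42. 48. 51.] pull None
case [494.  366.2] [99.4 53.2] yaw 7.1 z [49. 55. 59.] pull [431. 360.  56.]
case [349.5 442.4] [104.7  50.1] yaw 56.5 z [38. 56. 70.] pull NoneTraceback (most recent call last):
  File "<stdin>", line 4, in <module>
  File "h.py", line 31, in barrel
    q=P[g]*1000; f=q[q[:,0]<np.percentile(q[:,0],3)+10]
                            ~~~~~~~~~~~~~^^^^^^^^^^
    return _quantile_unchecked(
        a, q, axis, out, overwrite_input, method, keepdims, weights)
    return _ureduce(a,
                    func=_quantile_ureduce_func,
    ...<5 lines>...
                    overwrite_input=overwrite_input,
                    method=method)
    r = func(a, **kwargs)
    result = _quantile(arr,
                       quantiles=q,
    ...<2 lines>...
                       out=out,
                       weights=wgt)
    slices_having_nans = np.isnan(arr[-1, ...])
                                  ~~~^^^^^^^^^
IndexError: index -1 is out of bounds for axis 0 with size 0
```

{"method": "carry_out", "body": {"series": "-0.006 -0.04 0 0;-0.005 -0.04 0 0;0 -0.037 0 0;0 0 -0.045 0;0 0 -0.045 0;0 0 0 0;0 0 0 0", "jaw": 0.06}}

```text
time: 60.95
tool_pos: [0.4473, -0.3405, 0.0946]
tcp_rot: [-0.181, 3.135, -0.001]
wrist_force: [-0.6, -0.0, -0.3]
width: 0.53
grip_force: 0.0
```

```bash
python3 - <<'E'
from h import *
img,P,hsv=cases(xr=(.3,.7)); im,P2=cloud("scene"); h2=cv2.cvtColor(im,cv2.COLOR_BGR2HSV)
try: print(*barrel(P2,h2,(.448,-.344)))
except Exception as e: print(e)
E
```

```text
case [625.  380.6] [101.1  53. ] yaw 6.6 z [48. 55. 59.] pull [565. 375.  56.]
case [ 511.6 -334.3] [110.4  58.3] yaw 5.9 z [45. 49. 53.] pull None
case [493.8 366.4] [99.2 52.4] yaw 6.9 z [47. 55. 59.] pull [431. 360.  57.]
case [349.5 442.7] [104.4  50.2] yaw 56.3 z [38. 55. 70.] pull None
49 [446. 459.] [ 451. -346.   50.] [-357. -335.]
```

{"method": "carry_out", "body": {"series": "-0.001 -0.0035 -0.02 0;0 0 -0.015 0;0 0 -0.01 0;0 0 -0.007 0;0 0 0 0;0 0 0 0"}}

```text
time: 61.8
tool_pos: [0.4455, -0.3448, 0.0416]
tcp_rot: [-0.178, 3.136, -0.001]
wrist_force: [-0.8, 0.0, 0.7]
width: 0.528
grip_force: 0.0
```

{"method": "carry_out", "body": {"series": "0 0 0 0;0 0 0 0;0 0 0 0;0 0 0 0;0 0 0 0", "jaw": -1, "grip_force": 20}}

```text
time: 62.42
tool_pos: [0.4455, -0.3448, 0.0415]
tcp_rot: [-0.178, 3.136, -0.001]
wrist_force: [0.7, -0.9, -0.2]
width: 0.273
grip_force: 21.7
```

{"method": "carry_out", "body": {"series": "0.0012 0 0.0118 0;0.0023 0.0002 0.0116 0;0.0035 0.0004 0.0113 0;0 0 0 0;0 0 0 0;0 0 0 0"}}

```text
time: 63.18
tool_pos: [0.4525, -0.3443, 0.076]
tcp_rot: [-0.178, 3.136, -0.001]
wrist_force: [1.0, -0.7, -1.3]
width: 0.27
grip_force: 21.4
```

```bash
python3 - <<'E'
from h import *
im,_=cloud("scene")
cv2.imwrite("pics/a8.png",cv2.resize(im[140:300,100:320],(660,480)))
E
```

```text
(no output)
```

View pics/a8.png

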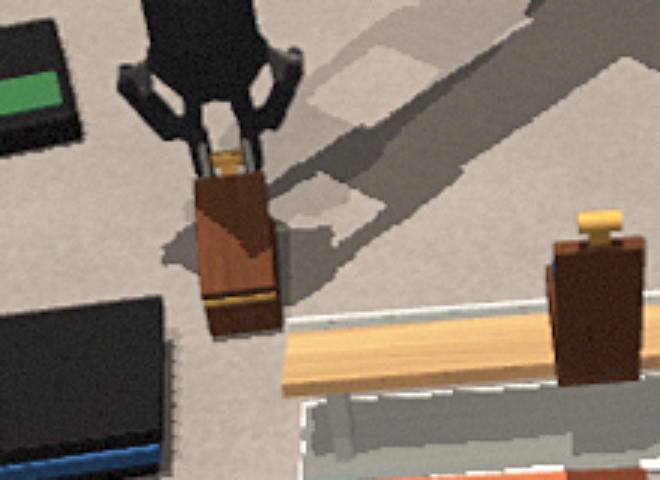

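The view is ambiguous because the lid is edge-on to this camera, so I use the release test.

{"method": "carry_out", "body": {"series": "0 0 0 0;0 0 0 0;0 0 0 0;0 0 0.04 0;0 0 0.05 0;-0.04 0 0.05 0;-0.03 0 0 0;0 0 0 0", "jaw": 0.06}}

```text
time: 64.22
tool_pos: [0.3819, -0.344, 0.2156]
tcp_rot: [-0.175, 3.136, -0.002]
wrist_force: [0.7, 0.1, -1.0]
width: 0.529
grip_force: 0.0
```

```bash
python3 - <<'E'
from h import *
s=bot.read_state(); print(s["tool_pos"])
img,P,hsv=cases(); print(*barrel(P,hsv,(.455,-.344)))
E
```

```text
[ 0.38194209 -0.34404664  0.21561505]
case [598.  377.2] [52.4 46.2] yaw -86.3 z [51. 56. 59.] pull [565. 375.  56.]
case [ 517.5 -337. ] [97.4 51.4] yaw 6.5 z [49. 64. 78.] pull [ 462. -346.   81.]
case [493.9 366.2] [99.3 52.8] yaw 7.0 z [49. 55. 59.] pull [431. 360.  57.]
case [350.  442.1] [104.   50.9] yaw 56.3 z [38. 55. 70.] pull [305. 416.  67.]
74 [451. 472.] [ 456. -349.   85.] [-357. -337.]
```

Free: the lid stayed up. Same opening procedure as before.

{"method": "carry_out", "body": {"series": "0.036 0 0 0;0.035 0 0 0;0 0 -0.04 0;0 0 -0.04 0;0 0 -0.03 0;0 0 -0.015 0;0 0 -0.014 0;0 0 0 0;0 0 0 0"}}

```text
time: 65.4
tool_pos: [0.455, -0.3446, 0.0769]
tcp_rot: [-0.178, 3.135, -0.002]
wrist_force: [-0.4, -0.9, -0.2]
width: 0.534
grip_force: 0.0
```

{"method": "carry_out", "body": {"series": "0 0 0 0;0 0 0 0;0 0 0 0;0 0 0 0;0 0 0 0;0.0046 0.0005 0.0109 0;0.0057 0.0006 0.0103 0;0.0067 0.0007 0.0098 0;0.0076 0.0008 0.009 0;0.0085 0.0009 0.0082 0;0 0 0 0;0 0 0 0", "jaw": -1}}

```text
time: 66.9
tool_pos: [0.4876, -0.3406, 0.1241]
tcp_rot: [-0.179, 3.136, -0.001]
wrist_force: [0.5, 0.6, -1.2]
width: 0.275
grip_force: 21.9
```

{"method": "carry_out", "body": {"series": "0 0 0 0;0 0 0 0;0 0 0 0;0 0 0.03 0;0 0 0.03 0;-0.05 -0.005 0 0;0 0 0 0", "jaw": 0.06}}

```text
time: 67.78
tool_pos: [0.4348, -0.3453, 0.184]
tcp_rot: [0.175, -3.135, -0.001]
wrist_force: [-0.2, -0.6, 0.8]
width: 0.529
grip_force: 0.0
```

```bash
python3 - <<'E'
from h import *
s=bot.read_state(); print(s["tool_pos"])
img,P=cloud("top"); openbody(P,(.52,-.338),.1,.02); prof(P,(420,630),(-380,-300))
E
```

```text
[ 0.43480643 -0.34534838  0.1839889 ]
body x [465. 467. 597. 612.] y [-382. -380. -310. -308.] 571 (array([ 542. , -342.8]), array([161.8,  72.8]), -4.8)
50 [ 558. -332.   60.] [ 541. -360.   50.] [ 570. -307.   70.]
70 [ 538. -335.   80.] [ 519. -362.   70.] [ 551. -310.   90.]
90 [ 520. -336.  101.] [ 498. -366.   90.] [ 533. -311.  110.]
110 [ 504. -339.  115.] [ 483. -364.  110.] [ 514. -313.  130.]
130 [ 489. -341.  132.] [ 483. -354.  130.] [ 493. -330.  136.]
```

{"method": "carry_out", "body": {"series": "0.003 0 -0.027 0;0.01 0.001 -0.03 0;0.0095 0.001 0 0;0.0095 0.001 0 0;0.0095 0.001 0 0;0.0095 0.001 0 0;0.0095 0.001 0 0;0.0095 0.001 0 0;0.0095 0.001 0 0;0.0095 0.001 0 0;0.0095 0.001 0 0;0.0095 0.001 0 0;0.0095 0.001 0 0;0.0095 0.001 0 0;0.0095 0.001 0 0;0.0095 0.001 0 0;0 0 0 0;-0.05 -0.006 0.01 0;-0.055 -0.006 0.03 0;-0.055 -0.006 0.03 0", "jaw": -1}}

```text
time: 70.32
tool_pos: [0.4223, -0.3483, 0.1969]
tcp_rot: [0.179, -3.136, -0.0]
wrist_force: [0.6, -0.8, 1.0]
width: 0.002
grip_force: 0.0
```

{"method": "carry_out", "body": {"series": "0 0 0 0;0 0 0 0", "jaw": 0.9}}

```text
time: 70.58
tool_pos: [0.4242, -0.3486, 0.1969]
tcp_rot: [-0.177, 3.135, -0.001]
wrist_force: [-0.2, 0.2, 0.0]
width: 0.415
grip_force: 0.0
```

```bash
python3 - <<'E'
from h import *
s=bot.read_state(); print(s["tool_pos"])
img,P=cloud("top"); openbody(P,(.51,-.338),.07,.025); prof(P,(500,650),(-375,-300))
x,y,z=[P[...,i] for i in range(3)]
m=(x>.455)&(x<.56)&(y>-.385)&(y<-.295)&(z>.028)&(z<.043); print(rect(P[m]))
E
```

```text
[ 0.42421395 -0.34856361  0.19691605]
body x [465. 469. 567. 569.] y [-366. -363. -312. -309.] 1110 (array([ 520.9, -348.5]), array([111.9,  76.3]), 4.0)
50 [ 576. -329.   61.] [ 571. -357.   51.] [ 583. -305.   70.]
70 [ 584. -329.   80.] [ 579. -356.   70.] [ 591. -305.   89.]
90 [ 592. -327.  100.] [ 586. -357.   90.] [ 598. -304.  110.]
110 [ 602. -325.  123.] [ 595. -355.  110.] [ 611. -303.  130.]
130 [ 611. -327.  147.] [ 605. -345.  130.] [ 619. -316.  150.]
150 [ 613. -331.  151.] [ 610. -339.  150.] [ 616. -317.  153.]
(array([ 513.3, -338.9]), array([96.8, 52.8]), 6.2)
```

{"method": "carry_out", "body": {"series": "0.047 0.005 0 0;0.046 0.0055 0 0;0 0 -0.04 0;0 0 -0.04 0;0 0 -0.04 0;0 0 -0.025 0;0 0 -0.015 0;0 0 -0.015 0;0 0 0 0;0 0 0 0", "jaw": 0.9}}

```text
time: 71.88
tool_pos: [0.5178, -0.3384, 0.0224]
tcp_rot: [-0.178, 3.135, -0.002]
wrist_force: [0.2, 0.6, -0.0]
width: 0.947
grip_force: 0.0
```

{"method": "carry_out", "body": {"series": "0 0 0 0;0 0 0 0;0 0 0 0;0 0 0 0;0 0 0 0;0 0 0 0", "jaw": -1, "grip_force": 40}}

```text
time: 72.62
tool_pos: [0.5177, -0.3382, 0.0229]
tcp_rot: [-0.178, 3.135, -0.001]
wrist_force: [-1.1, 2.2, 5.6]
width: 0.598
grip_force: 44.6
```

{"method": "carry_out", "body": {"series": "0 0 0.025 0;0 0 0.035 0;0 0 0.035 0;0 0 0.032 0;0 0.033 0.01 -1;0 0.033 0 -1;0 0.033 0 -1;0 0.031 0 -0.8;0.036 0 0 0;0.036 0 0 0;0.036 0 0 0;0.036 0 0 0;0.034 0 0 0;0 0 -0.02 0;0 0 -0.006 0;0 0 0 0;0 0 0 0"}}

```text
time: 74.75
tool_pos: [0.6944, -0.2081, 0.1328]
tcp_rot: [0.073, -3.141, 0.0]
wrist_force: [0.1, 0.1, -3.3]
width: 0.601
grip_force: 43.4
```

{"method": "carry_out", "body": {"series": "0.001 0 -0.007 0;0 0 -0.007 0;0 0 -0.004 0;-0.001 0 -0.003 0;-0.001 0 -0.003 0;0 0 0 0;0 0 0 0", "jaw": -1, "grip_force": 20}}

```text
time: 75.62
tool_pos: [0.6958, -0.2079, 0.1164]
tcp_rot: [-0.074, 3.136, -0.002]
wrist_force: [-10.8, 4.5, 24.3]
width: 0.599
grip_force: 46.7
```

{"method": "carry_out", "body": {"series": "0 0 0.003 0;0 0 0 0;0 0 0 0;0 0 0 0;0 0 0 0", "jaw": 0.9}}

```text
time: 76.25
tool_pos: [0.6938, -0.2078, 0.1109]
tcp_rot: [0.074, -3.14, -0.0]
wrist_force: [0.1, 0.3, -0.7]
width: 0.953
grip_force: 0.0
```

{"method": "carry_out", "body": {"series": "0 0 0.03 0;0 0 0.04 0;0 0 0.04 0;-0.06 0 0.02 0;-0.06 0 0 0;-0.06 0 0 0;-0.06 0 0 0;-0.04 0 0 0;0 0 0 0;0 0 0 0"}}

```text
time: 77.5
tool_pos: [0.4154, -0.2081, 0.2418]
tcp_rot: [-0.074, 3.139, -0.001]
wrist_force: [0.2, 0.6, -0.1]
width: 0.951
grip_force: 0.0
```

```bash
python3 - <<'E'
from h import *
s=bot.read_state(); print(s["tool_pos"],s["wrist_force"])
img,P,hsv=cases(xr=(.3,.7))
for y in (125,0,-125): print(y); onledge(P,y)
Q=(P*1000-L0)@RL
for y in (122,-2,-126):  # tilt of body rim/interior plane relative to the ledge
    m=(np.abs(Q[...,1]-y)<28)&(Q[...,0]>-34)&(Q[...,0]<55)&(Q[...,2]>25)&(Q[...,2]<45)
    q=Q[m]; k=np.linalg.lstsq(np.c_[q[:,:2],np.ones(len(q))],q[:,2],rcond=None)[0]; print("tilt",np.round(k,3))
m=(np.abs(Q[...,0])<25)&(np.abs(Q[...,1]-60)<25); q=Q[m]; print("ledge surf",np.linalg.lstsq(np.c_[q[:,:2],np.ones(len(q))],q[:,2],rcond=None)[0])
im,_=cloud("scene")
cv2.imwrite("pics/b7.png",np.hstack([img[140:370,60:460],im[130:360,150:550]]))
E
```

```text
[ 0.41543929 -0.20813614  0.24179309] [ 0.1577529   0.62150551 -0.07076028]
case [625.1 380.7] [101.4  54. ] yaw 6.1 z [49. 54. 59.] pull [565. 375.  56.]
case [493.7 366.4] [99.  53.1] yaw 7.3 z [48. 55. 59.] pull [431. 360.  57.]
case [340.6 421.6] [75.6 35.5] yaw 36.2 z [37. 55. 70.] pull None
125
12 10 x [-8. 25. 56.] y [97. 98. 98.] z 16.0
22 267 x [-32.  10.  64.] y [ 97. 120. 149.] z 30.0
32 983 x [-27.  22.  70.] y [102. 123. 145.] z 35.0
50 65 x [72. 75. 79.] y [ 98. 121. 147.] z 60.0
70 63 x [78. 80. 82.] y [ 99. 123. 147.] z 80.0
90 72 x [82. 84. 87.] y [ 98. 122. 148.] z 100.0
110 127 x [ 87.  91. 100.] y [ 98. 121. 149.] z 127.0
130 62 x [ 91.  95. 105.] y [101. 123. 146.] z 132.0
0
12 10 x [-35.   3.  55.] y [-10.  24.  24.] z 16.0
22 225 x [ 9. 53. 69.] y [-28.  -2.  23.] z 30.0
32 1008 x [-32.  15.  72.] y [-27.  -2.  22.] z 37.0
50 130 x [78. 83. 90.] y [-27.  -2.  24.] z 60.0
70 132 x [87. 92. 97.] y [-26.  -3.  22.] z 79.0
90 142 x [ 96. 101. 106.] y [-27.  -2.  22.] z 100.0
110 191 x [106. 112. 119.] y [-28.  -2.  22.] z 118.0
130 93 x [117. 122. 128.] y [-14.  -3.  10.] z 140.0
-125
12 36 x [-35.  11.  63.] y [-106. -101. -100.] z 17.0
22 268 x [-35.  10.  61.] y [-152. -114. -100.] z 30.0
32 1006 x [-31.  20.  68.] y [-148. -126. -103.] z 35.0
50 97 x [71. 75. 83.] y [-150. -123. -101.] z 60.0
70 96 x [78. 82. 86.] y [-150. -124. -101.] z 80.0
90 102 x [85. 88. 93.] y [-151. -125. -100.] z 100.0
110 190 x [ 91.  97. 105.] y [-150. -122. -100.] z 125.0
130 76 x [ 98. 105. 112.] y [-138. -125. -114.] z 148.0
tilt [1.3000e-02 1.0000e-02 3.2533e+01]
tilt [-1.0000e-01 -5.0000e-03  3.7831e+01]
tilt [ 1.000e-02 -2.400e-02  3.092e+01]
ledge surf [ 2.56569578e-04 -1.05093611e-02  8.26319387e-01]
```

View pics/b7.png

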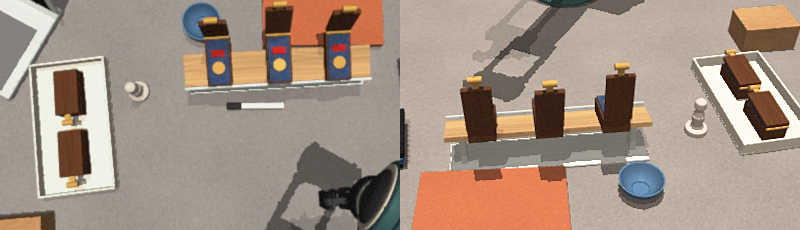

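The tray cases and the outer ledge cases look right. The middle ledge case tilts 0.1 rad, with its front sitting on the lip, so I nudge it uphill.

{"method": "carry_out", "body": {"series": "0.05 0.03 0 0;0.05 0.03 0 0;0.05 0.031 0 0;0.04 0.031 0 0;0 0 -0.05 0;0 0 -0.045 0;0 0 -0.037 0;0.008 0 0 0;0.008 0 0 0;0.003 0 0 0;0.003 0 0 0;0 0 0 0;0 0 0 0", "jaw": -1}}

```text
time: 79.22
tool_pos: [0.6273, -0.086, 0.1099]
tcp_rot: [-0.074, 3.139, -0.0]
wrist_force: [-0.9, 0.8, -0.1]
width: 0.001
grip_force: 0.6
```

```bash
cat > chk.py <<'E'
from h import *
s=bot.read_state(); print(s["tool_pos"],s["wrist_force"])
img,P=cloud("top"); Q=(P*1000-L0)@RL
for y in (122,-2,-126):
    m=(np.abs(Q[...,1]-y)<28)&(Q[...,0]>-45)&(Q[...,0]<55)&(Q[...,2]>25)&(Q[...,2]<47)
    q=Q[m]; k=np.linalg.lstsq(np.c_[q[:,:2],np.ones(len(q))],q[:,2],rcond=None)[0]; print("tilt",np.round(k,3),np.round(np.percentile(q[:,0],[1,3])))
E
python3 chk.py
```

```text
[ 0.62728727 -0.08598732  0.10993582] [-0.93063141  0.84747665 -0.12479356]
tilt [1.0000e-02 5.0000e-03 3.3238e+01] [-32. -30.]Traceback (most recent call last):
  File "chk.py", line 6, in <module>
    q=Q[m]; k=np.linalg.lstsq(np.c_[q[:,:2],np.ones(len(q))],q[:,2],rcond=None)[0]; print("tilt",np.round(k,3),np.round(np.percentile(q[:,0],[1,3])))
                                                                                                                        ~~~~~~~~~~~~~^^^^^^^^^^^^^^
    return _quantile_unchecked(
        a, q, axis, out, overwrite_input, method, keepdims, weights)
    return _ureduce(a,
                    func=_quantile_ureduce_func,
    ...<5 lines>...
                    overwrite_input=overwrite_input,
                    method=method)
    r = func(a, **kwargs)
    result = _quantile(arr,
                       quantiles=q,
    ...<2 lines>...
                       out=out,
                       weights=wgt)
    slices_having_nans = np.isnan(arr[-1, ...])
                                  ~~~^^^^^^^^^
IndexError: index -1 is out of bounds for axis 0 with size 0
```

{"method": "carry_out", "body": {"series": "0.002 0 0 0;0.002 0 0 0;0 0 0 0;0 0 0 0"}}

```text
time: 79.78
tool_pos: [0.6304, -0.0858, 0.1092]
tcp_rot: [0.074, -3.14, -0.0]
wrist_force: [-5.4, -0.7, 1.1]
width: 0.003
grip_force: 2.3
```

{"method": "carry_out", "body": {"series": "-0.03 0 0 0;-0.05 0 0.04 0;-0.05 0 0.05 0;-0.05 0 0.04 0;-0.05 0 0 0;0 -0.05 0 0;0 -0.05 0 0;0 0 0 0"}}

```text
time: 80.78
tool_pos: [0.4102, -0.1891, 0.233]
tcp_rot: [-0.067, 3.136, -0.005]
wrist_force: [-0.1, 0.4, 0.6]
width: -0.0
grip_force: 0.0
```

```bash
python3 chk.py
```

```text
[ 0.41022292 -0.18905072  0.23296469] [-0.08715439  0.38683472  0.59652212]
tilt [9.0000e-03 4.0000e-03 3.3315e+01] [-32. -30.]
tilt [ 2.1000e-02 -3.0000e-03  3.3724e+01] [-25. -23.]
tilt [ 1.0000e-02 -2.2000e-02  3.1149e+01] [-34. -32.]
```

```bash
python3 - <<'E'
from h import *
img,P,hsv=cases(xr=(.3,.7)); onledge(P,0)
im,_=cloud("scene")
cv2.imwrite("pics/b8.png",np.hstack([img[140:370,60:460],im[130:360,150:550]]))
E
```

```text
case [625.2 380. ] [101.6  52.3] yaw 6.4 z [48. 55. 58.] pull [565. 375.  56.]
case [494.  366.9] [99.8 53.4] yaw 6.2 z [47. 55. 59.] pull [431. 360.  57.]
case [349.9 441.9] [104.2  50.9] yaw 56.0 z [38. 55. 69.] pull None
12 6 x [-36.  15.  66.] y [-24.  23.  23.] z 15.0
22 264 x [-25.  19.  71.] y [-29.  -1.  23.] z 30.0
32 993 x [-20.  30.  77.] y [-24.  -2.  20.] z 35.0
50 95 x [82. 85. 92.] y [-27.  -0.  23.] z 59.0
70 93 x [88. 92. 95.] y [-26.  -5.  22.] z 80.0
90 102 x [ 94.  98. 101.] y [-26.  -0.  23.] z 100.0
110 192 x [102. 107. 115.] y [-27.  -1.  23.] z 125.0
130 66 x [110. 115. 122.] y [-14.  -2.   9.] z 148.0
```

View pics/b8.png

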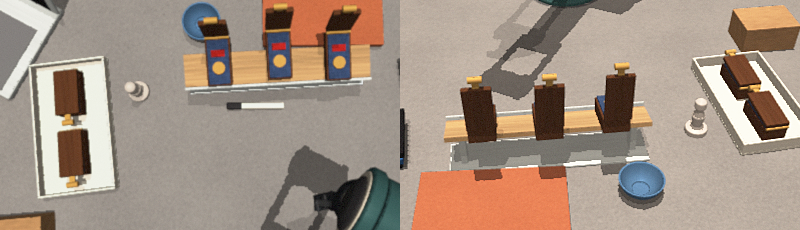

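All three open cases lie flat on the ledge, and both stiff cases are shut and flat in the tray. I hand in.

```bash
python3 -c "
from h import *
print(bot.finish_job())"
```

```text
the job is handed in; nothing more can be done
None
```

I handed the job in; no verdict came back. By the last pictures, three free cases lie flat and wide open on the ledge (the middle one about 7 mm uphill of the lip), two stiff ones are shut in the tray, and everything else is in place.

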